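Clamp a steel bar in the quick-release vise

ROBOT

A 6-joint arm with a two-finger parallel gripper is mounted at the origin on the work surface. World frame = base frame: x ahead of the robot, y to its left, z up, the work surface at z = 0. Lengths are in m, angles in degrees, forces in N, time in s.
With the tool pointing down it reaches from about 0.25 to 0.725 m from the base axis. Payload 9.7 kg.
Tool frame: the origin (TCP) lies midway between the tips of the shut fingers; the grasp point (between the pads) lies 19 mm behind it; y points along the fingers, x is the direction in which the jaws open and shut, and the axes are right-handed (so a half turn about y gives the same grasp; the last joint's range is limited). The gripper opens to 85 mm and grips with 20 to 120 N. Pads are 22 mm wide; open, the fingers measure 114 mm over their backs; the gripper's body (76 mm by 85 mm) begins 54 mm behind the grasp point. The pads swing forward as they close: fully open they stand 13 mm farther back than shut.
Start: joints at [65.604, 4.979, 10.078, 95.1, 0, 90], TCP at [0.227, 0.501, 0.231] pointing down, gripper open.
Joint ranges: [-179.16, 179.16], [-48.56, 103.87], [-65.8, 70.77], [-126.05, 130.52], [-82.76, 87.17], [-180, 180]. Speed limits (degrees/s): [127.2, 127.2, 147.25, 180, 180, 180].

INTERFACE

Orientations are given as [roll, pitch, yaw] about the fixed x, y, z axes, in that order (R = Rz(yaw) Ry(pitch) Rx(roll)).
In Python, from cell import get_state, get_image, get_calibration, finish_job gives the robot as it stands. The module is installed in compiled form; this text tells all that it offers.
- The arm moves only by the tool arm_command, never from a script. Its argument "steps" is text: rows parted by semicolons, each of 7 numbers parted by spaces: the opening, from 0 (shut) to 1 (fully open), then the shift along the tool's x, y, z in m, then the turn, a rotation vector about the tool's x, y, z in degrees. A call has exactly 10 rows; each row shifts and turns the commanded pose from where the row before left it, along the tool's axes as they then stand; what a row does not reach is not made up. A row lasts 1/8 s, in which the tool goes at most 62.5 mm and 10.7 degrees, less where a joint would pass 70% of its speed; a pose out of reach is approached as far as the arm can. A call with a gripper value outside its range is refused whole. The fingers move at their own pace and stop on an object; "grip_force" is the grip in N (left out, the last holds). Time passes only in rows, so rows that do not move let the fingers close, or fill a call up. It gives the time, the measured TCP pose, the force and the opening at its end, in the units of the state.
- get_state(): the state, without advancing time (a new reading comes with each control period).
- get_image(name): name is "scene" or "top" or "wrist"; returns the picture (384x512x3 uint8, blue, green, red); there is no depth.
- get_calibration(name): a dict with "fx", "fy", "cx", "cy" (pixels), "position" and "attitude" of the camera in the world; the wrist camera has in their place "mount" (4x4, takes a point from camera to tool coordinates, whose origin is the TCP and whose axes are the tool frame's). Camera axes: x right, y down, z forward; pixel columns grow to the right and rows downward; lengths in m; the calibration is good to about 2 mm. The wrist camera is an equidistant fisheye: a pixel r from the principal point sees the ray r / f radians off the axis. A picture is of the moment at which its call begins: read the wrist's pose just before it. get_calibration takes no time and is no camera call.
- finish_job(): hands the job in, once; it reports no verdict.
The state is a dict: "t": time; "joints": joint angles; "joint_vel": joint speeds; "tau": joint torques, N m; "tool_pos": TCP position; "ee_rot": TCP orientation; "wrist_force": force on the tool from outside, world axes, zero at the start; "ft_torque": the same for the moment, N m; "grip_width": opening from 0.0 (shut) to 1.0 (fully open).
Only numpy, scipy, OpenCV 4.12 (cv2) and the standard library are available. Lean on these libraries where they do the work, as an engineer would, in place of code of your own. Each camera call takes 0.05 s, during which the arm holds its last target.

TASK

Clamp the steel bar in the lab's quick-release vise. Push the bar down the chute, without lifting it, until it rests against the stop; then squeeze the release lever against the grip post and, holding it squeezed, slide the moving jaw up to the bar so that the bar meets the fixed jaw; let the lever go and turn the crank until the bar is held firmly tight between both jaws, still against the stop. Leave everything else on the bench where it is, and take your hand away at the end.

Things in the scene. Friction and masses are not known exactly. Their poses are not given: they have to be found in the camera images.
- vise: Quick-release vise, bolted down, grey base 130 x 385 mm. Origin on the bench, under the middle of the jaws in x; z up, x away from the robot, towards the chute's low end; y along the jaw travel, from the crank (-y end) to the fixed jaw (+y end). Moving jaw, post, lever and crank ride on a carriage that slides along y, all centred on vise x = 0.
- chute: Fixed aluminium chute, 50 mm wide, crossing the vise between the jaws. Origin on its sloping surface at mid-width, at vise (0, 15, 52) mm; x down the slope (12 deg below level), y as the vise's, z off the surface. It runs from x = -128 mm (high end, near the robot) to the stop; side guides up to 11 mm tall from x = -128 to -30 mm; open towards the moving jaw.
- stop_face (a point): Point on the stop's face: a steel ledge 14 mm tall across the chute's low end, at chute x = 30 mm, mid-width, 10 mm above the surface. The bar's leading end comes to rest against it.
- fixed_jaw: Fixed steel jaw. Same origin and axes as the chute; its clamping face is the plane chute y = +25 mm, from chute x = -23 to 27 mm, 22 mm tall.
- bar_center (a point): Centre of the work: a loose plain steel bar 50 mm long (x, down the chute), 30 mm wide (y), 20 mm tall, 0.16 to 0.32 kg, lying on the upper part of the chute. It stays put until pushed (1 to 3 N). Against the stop its centre is at chute x = 5 mm, 10 mm above the surface.
- bar: The same steel bar; origin at the centre of its underside, axes as told for its centre.
- jaw: Moving steel jaw, pad 46 mm long in x, top 85 mm above the bench. Origin at bench height under the middle of its clamping face, which is this body's plane y = 0 and looks to +y. It starts 60 to 90 mm from the fixed jaw. It moves with the carriage, and along it by 4 mm per radian of the crank.
- jaw_face (a point): Middle of the moving jaw's clamping face, 66 mm above the bench.
- carriage (a joint): Carriage position along vise y, m, 0 to 0.085, grows as the jaw closes. Slides with about 2 N while the lever is squeezed; else a half-nut tooth locks it in a 4 mm rack (play about 1.2 mm). If on release the tooth lands on a crest, the lever stays near 0.12 rad, and tightening the crank then backs the carriage off by under 4 mm until the tooth drops in.
- squeeze_point (a point): Between the grip post and the release lever, 130 mm above the bench, 20 mm below their tops: pinch them together here from above, fingers closing along vise y. Post (30 mm wide in x): outer face 21 mm to +y of here, does not move. Lever paddle (30 mm wide): outer face 24 mm to -y. 45 mm over both when open; squeezed about 28 mm, their middle then 7 mm to +y of here. Jaw and carriage tops: 68 to 85 mm up.
- lever (a joint): Quick-release lever, rad: 0 released (half-nut engaged), grows as it is squeezed towards the post (+y), end stop about 0.23; half-nut clear of the rack above 0.12. Sprung, about 5 N at the paddle when fully squeezed; springs back when let go. Must be held squeezed while the carriage is slid.
- crank (a joint): Screw crank, rad: at 0 the handle points level to vise -x (towards the robot), at 1.57 straight up, at 3.14 to +x. Growing tightens. Range 0 to 3.75, starts at 0.05 to 0.5. Jaw advances 4 mm per rad. About 3 N at the handle turns it while the jaw is free; it stays where it is left. Properly tight when the handle takes about 7 N or more.
- crank_axis (a point): Point on the crank's axis (along vise y, 78 mm above the bench), level in y with the middle of the handle, which circles it at 35 mm radius in the vise's x-z plane.
- handle_mid (a point): Middle of the crank handle: a black round grip 14 mm thick, 46 mm long, along vise y. It spins freely on its pin, so a hand can keep its direction while carrying it round. Pinch it from above, fingers closing along vise x. The crank arm begins 17 mm to the +y side; the other side is free.
- puck1: Bystander: the taller brown resin puck, 32 mm across, 20 mm tall. To be left where it is.
- puck2: Bystander: the shorter brown resin puck, 32 mm across, 16 mm tall. To be left where it is.
- offcut: Bystander: a slender steel offcut 70 x 22 x 14 mm lying flat on the bench. To be left where it is.
- jar: Bystander: a capped jar 56 mm across, 75 mm tall. To be left where it is.
- dish: Bystander: a shallow glass dish 90 mm across, 16 mm tall. To be left where it is.
- mouse: Bystander: a grey computer mouse about 78 x 60 x 33 mm. To be left where it is.
- pen: Bystander: a white pen 130 mm long, 9 mm thick. To be left where it is.
There are look-alikes about, which are no part of the job. Leave any pink or purple look-alike of the bar alone.

How it is judged:
By the outcome, as a careful person would: the job done as asked, in the order asked, and still so for the second after the job is handed in, with the robot touching nothing.
It also fails if it takes over 58 s, if anything falls off the work surface, if the arm or the gripper's body presses on something with over 40 N, if the wrist force passes 120 N, or if a joint passes its speed limit or range.

## Working session

There is one attempt and no reset: what is moved stays moved. The work goes in short steps, Python scripts to look and compute and a tool call to move; the robot and the scene stay as the last step left them, time stands still between calls to the robot, and variables do not carry over. Pictures are saved under pics/ and viewed, and the job is handed in when it is done.

Besides the shell and the picture viewer there is one more tool, called after ">>>" by a JSON object that holds its "name" and its "arguments". arm_command: Moves the arm, as the interface text tells. Its arguments: {"type":"object","properties":{"steps":{"type":"string"},"grip_force":{"type":"number"}},"required":["steps"]}

```bash
mkdir -p pics
python3 - <<'E'
from cell import *
import cv2,json
s=get_state();print({k:s[k] for k in s})
for n in ["scene","top","wrist"]:
    im=get_image(n);cv2.imwrite(f"pics/{n}0.png",im);print(n,get_calibration(n))
E
```

```text
{'t': 0.0, 'joints': array([ 6.56043555e+01,  5.01016841e+00,  1.00343398e+01,  9.51007576e+01,
       -4.07156807e-05,  8.99995038e+01]), 'joint_vel': array([ 0.01524351, -0.02675099, -0.04957918, -0.00795943,  0.02348943,
       -0.08223254]), 'tau': array([ 1.48622985e-03, -5.20391572e+01,  4.64797568e+01,  1.64684089e-02,
        1.69739992e-04, -2.75153127e-05]), 'tool_pos': array([0.22707032, 0.50067441, 0.230591  ]), 'ee_rot': array([-9.00000401e+01,  7.65861659e-02,  6.56048516e+01]), 'wrist_force': array([ 0.03892232, -0.15898339, -0.66511278]), 'ft_torque': array([-0.0750757 , -0.02851934,  0.00356337]), 'grip_width': 1.00225059834663}
scene {'fx': 398.5208295236916, 'fy': 398.5208295236916, 'cx': 257.66402950624837, 'cy': 202.2753785506826, 'position': array([ 1.21803995, -0.26445677,  1.10333282]), 'attitude': array([-146.10193975,    0.39803023,   66.52045986])}
top {'fx': 447.4184429359897, 'fy': 447.4184429359897, 'cx': 252.0208863742121, 'cy': 188.6071454081776, 'position': array([ 0.45085711, -0.01616463,  1.14053255]), 'attitude': array([-1.71849738e+02, -8.11542276e-02, -8.95557723e+01])}
wrist {'fx': 297.3186396354542, 'fy': 297.3186396354542, 'cx': 252.32061359782062, 'cy': 192.62043356123786, 'mount': array([[ 9.99998230e-01, -1.38254805e-03, -1.27576558e-03,
         5.53435442e-04],
       [ 8.06847808e-04, -2.97413695e-01,  9.54748366e-01,
        -1.41892136e-01],
       [-1.69941565e-03, -9.54747706e-01, -2.97412054e-01,
         7.48876243e-02],
       [ 0.00000000e+00,  0.00000000e+00,  0.00000000e+00,
         1.00000000e+00]])}
```

View pics/scene0.png

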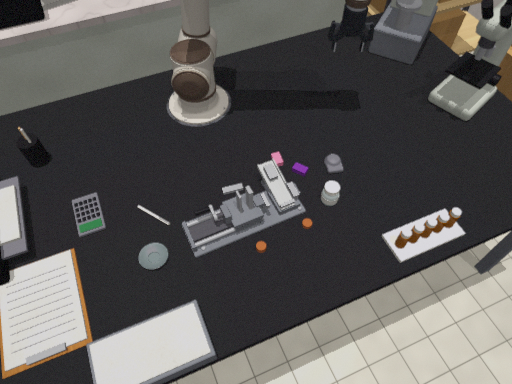

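View pics/top0.png

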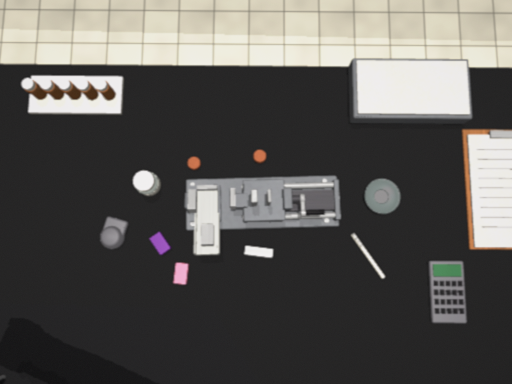

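View pics/wrist0.png

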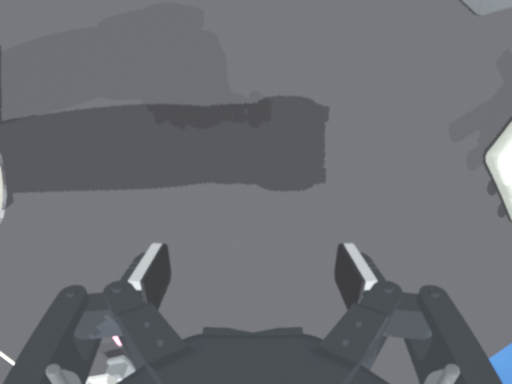

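```bash
cat > h.py <<'E'
import numpy as np,cv2
from scipy.spatial.transform import Rotation as R
from cell import *
def RR(a): return R.from_euler('xyz',a,degrees=True).as_matrix()
def cam(n):
    c=get_calibration(n); return c,np.array(c['position']),RR(c['attitude'])
def proj(n,p):
    c,o,M=cam(n); q=(np.atleast_2d(p)-o)@M
    return np.c_[c['fx']*q[:,0]/q[:,2]+c['cx'],c['fy']*q[:,1]/q[:,2]+c['cy']]
def back(n,uv,z):
    c,o,M=cam(n); d=M@np.array([(uv[0]-c['cx'])/c['fx'],(uv[1]-c['cy'])/c['fy'],1]); return o+d*(z-o[2])/d[2]
def wproj(p,st):
    c=get_calibration('wrist');T=np.eye(4);T[:3,:3]=RR(st['ee_rot']);T[:3,3]=st['tool_pos']
    W=T@c['mount']; q=(np.atleast_2d(p)-W[:3,3])@W[:3,:3]
    r=np.hypot(q[:,0],q[:,1]);th=np.arctan2(r,q[:,2])
    return np.c_[c['cx']+c['fx']*th*q[:,0]/r,c['cy']+c['fy']*th*q[:,1]/r]
def wback(uv,z,st):
    c=get_calibration('wrist');T=np.eye(4);T[:3,:3]=RR(st['ee_rot']);T[:3,3]=st['tool_pos']
    W=T@c['mount'];d=np.array([uv[0]-c['cx'],uv[1]-c['cy']]);r=np.hypot(*d);th=r/c['fx']
    v=W[:3,:3]@np.r_[np.sin(th)*d/r,np.cos(th)];return W[:3,3]+v*(z-W[2,3])/v[2]
def crop(src,dst,x0,y0,w,h,k):
    im=cv2.imread(src) if isinstance(src,str) else src
    cv2.imwrite(dst,cv2.resize(im[y0:y0+h,x0:x0+w],None,fx=k,fy=k,interpolation=cv2.INTER_CUBIC))
E
python3 - <<'E'
from h import *
crop('pics/top0.png','pics/tc.png',170,165,190,125,4)
crop('pics/scene0.png','pics/sc.png',175,145,170,115,4)
E
```

```text
(no output)
```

View pics/tc.png

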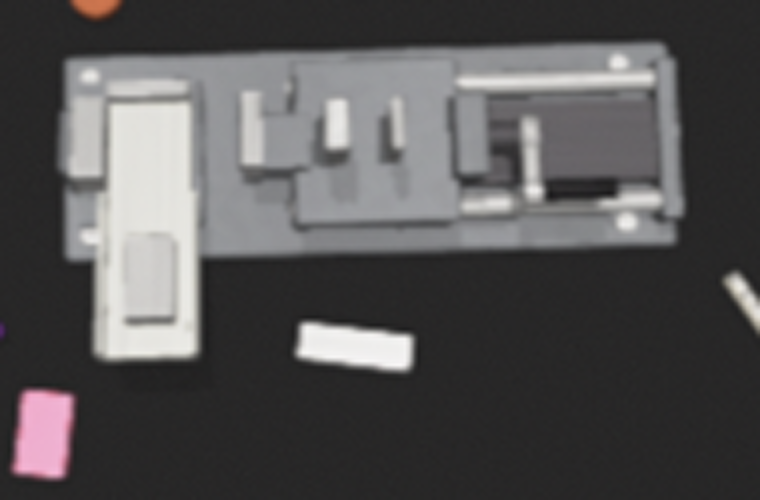

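View pics/sc.png

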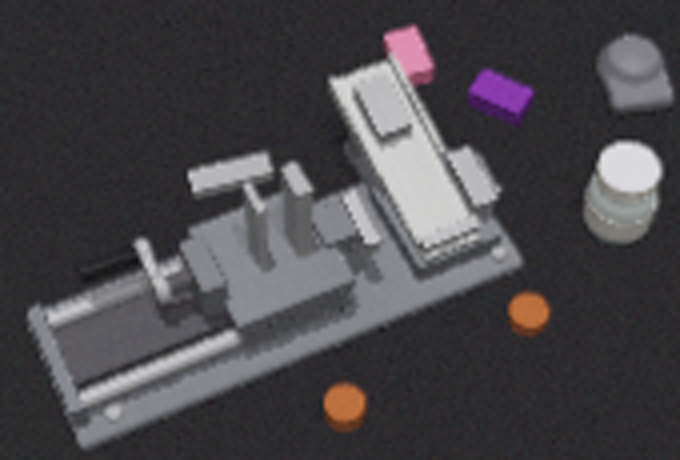

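Run:
```python
from h import *
crop('pics/top0.png','pics/tc1.png',180,170,80,95,8)
crop('pics/top0.png','pics/tc2.png',225,170,100,65,8)
crop('pics/scene0.png','pics/sc1.png',240,150,70,75,8)
crop('pics/scene0.png','pics/sc2.png',180,175,90,75,8)
```

```text
(no output)
```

View pics/tc1.png

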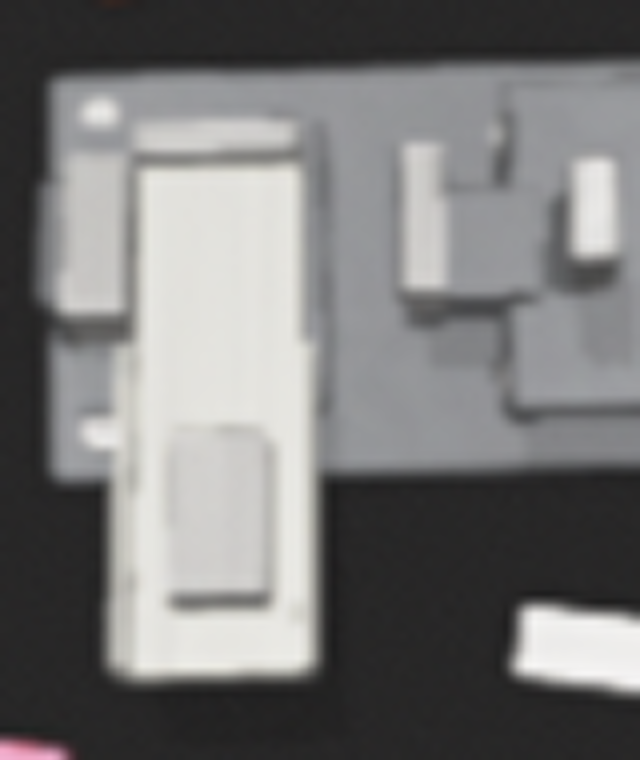

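View pics/tc2.png

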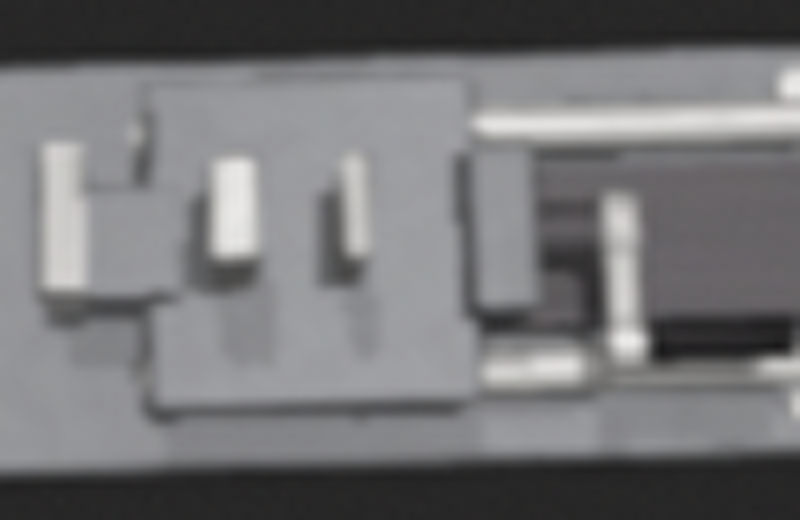

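View pics/sc1.png

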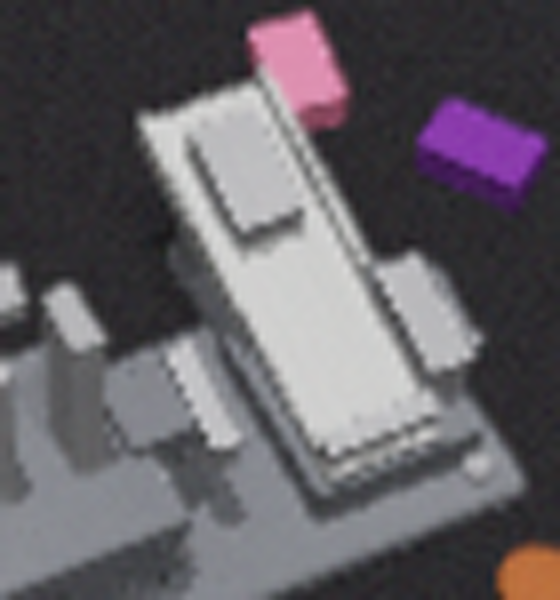

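View pics/sc2.png

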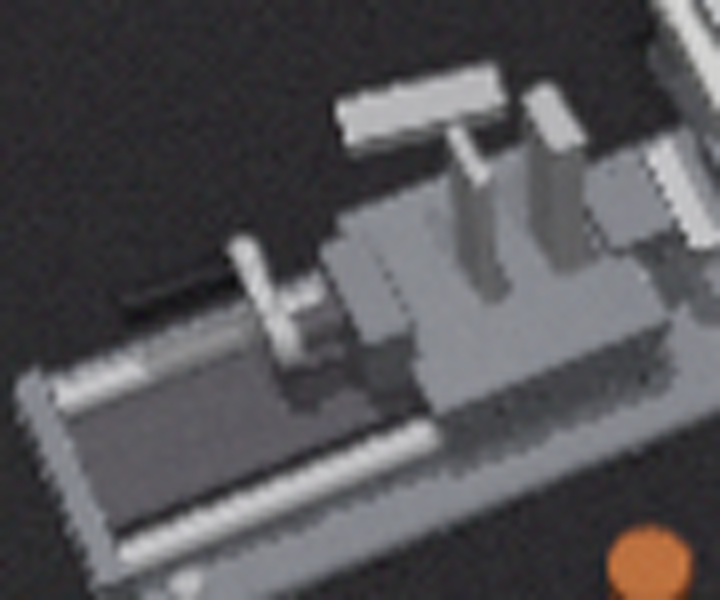

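```bash
cat > fit.py <<'E'
from h import *
from scipy.optimize import least_squares
s,c=np.sin(np.radians(12)),np.cos(np.radians(12))
ch=lambda x,y,z:(x*c+z*s,15+y,52-x*s+z*c)
T1=lambda u,v:('top',180+(u+.5)/8-.5,170+(v+.5)/8-.5)
T2=lambda u,v:('top',225+(u+.5)/8-.5,170+(v+.5)/8-.5)
S1=lambda u,v:('scene',240+(u+.5)/8-.5,150+(v+.5)/8-.5)
S2=lambda u,v:('scene',180+(u+.5)/8-.5,175+(v+.5)/8-.5)
# p: X,Y,yaw(deg),jaw,sq,hy,crank,barx,bary
F=[(T1(137,163),lambda p:ch(30,25,0)),(T1(301,158),lambda p:ch(30,-25,0)),
(T1(127,152),lambda p:ch(27,25,22)),(T1(124,318),lambda p:ch(-23,25,22)),
(T1(401,143),lambda p:(23,p[3],85)),(T1(401,293),lambda p:(-23,p[3],85)),
(T1(569,158),lambda p:(15,p[4]+21,150)),(T1(570,260),lambda p:(-15,p[4]+21,150)),
(T2(366,155),lambda p:(15,p[4]-24,150)),(T2(369,258),lambda p:(-15,p[4]-24,150)),
(T2(720,338),lambda p:(-35*np.cos(p[6]),p[5],78+35*np.sin(p[6]))),
(T1(168,426),lambda p:ch(p[7]+25,p[8]+15,20)),(T1(270,426),lambda p:ch(p[7]+25,p[8]-15,20)),
(T1(170,597),lambda p:ch(p[7]-25,p[8]+15,20)),(T1(270,595),lambda p:ch(p[7]-25,p[8]-15,20)),
(S1(375,268),lambda p:ch(-23,25,22)),(S1(430,368),lambda p:ch(27,25,22)),
(S1(322,458),lambda p:ch(30,-25,0)),(S1(435,410),lambda p:ch(30,25,0)),
(S1(195,340),lambda p:(-23,p[3],85)),(S1(238,440),lambda p:(23,p[3],85)),
(S2(549,84),lambda p:(-15,p[4]+21,150)),(S2(585,140),lambda p:(15,p[4]+21,150)),
(S2(450,130),lambda p:(-15,p[4]-24,150)),(S2(478,183),lambda p:(15,p[4]-24,150)),
(S2(180,287),lambda p:(-35*np.cos(p[6]),p[5],78+35*np.sin(p[6]))),
(S1(190,140),lambda p:ch(p[7]-25,p[8]-15,20)),(S1(300,210),lambda p:ch(p[7]+25,p[8]+15,20)),(S1(243,235),lambda p:ch(p[7]+25,p[8]-15,20)),
]
def w(p,v): return R.from_euler('z',p[2],degrees=True).apply(np.array(v)/1e3)+[p[0],p[1],0]
if __name__=='__main__':
    def res(p): return np.concatenate([proj(m[0],w(p,f(p)))[0]-m[1:] for m,f in F])
    r=least_squares(res,[.42,-.05,0,-35,-100,-230,.3,-70,0],loss='soft_l1',x_scale=[.01,.01,1,5,5,5,.1,5,5])
    p=r.x;print(np.round(p,4));print(np.round(res(p).reshape(-1,2),1).tolist())
    np.save('p.npy',p)
    for n,v in [('origin',(0,0,0)),('sq',(0,p[4],130)),('handle',(-35*np.cos(p[6]),p[5],78+35*np.sin(p[6]))),('axis',(0,p[5],78)),('bar',ch(p[7],p[8],10)),('barend',ch(p[7]-25,p[8],0)),('goalend',ch(-20,p[8],0)),('jawface',(0,p[3],66))]: print(n,w(p,v).round(4))
E
python3 fit.py
```

```text
Traceback (most recent call last):
  File "fit.py", line 29, in <module>
    r=least_squares(res,[.42,-.05,0,-35,-100,-230,.3,-70,0],loss='soft_l1',x_scale=[.01,.01,1,5,5,5,.1,5,5])
  File "fit.py", line 28, in res
    def res(p): return np.concatenate([proj(m[0],w(p,f(p)))[0]-m[1:] for m,f in F])
                                       ~~~~^^^^^^^^^^^^^^^^
  File "h.py", line 8, in proj
    c,o,M=cam(n); q=(np.atleast_2d(p)-o)@M
          ~~~^^^
  File "h.py", line 6, in cam
    c=get_calibration(n); return c,np.array(c['position']),RR(c['attitude'])
ValueError: time passes only in moves, steps and waits
```

```bash
sed -i 's/^def RR/import functools\nget_calibration=functools.lru_cache(None)(get_calibration)\ndef RR/' h.py; python3 fit.py
```

```text
[ 5.746000e-01  7.910000e-02  1.643900e+00 -4.304050e+01 -1.136403e+02
 -2.430746e+02  2.308000e-01 -8.531110e+01 -4.077200e+00]
[[0.1, 0.2], [-0.2, 0.4], [0.2, -0.4], [0.1, -1.4], [-0.0, 2.3], [0.3, 2.8], [-0.2, -0.5], [-0.0, 0.1], [0.3, -0.5], [0.3, -0.1], [0.1, 0.1], [0.4, 0.3], [0.3, 0.0], [-0.3, -0.3], [0.1, -0.3], [0.8, 0.5], [0.9, 1.3], [-0.3, -0.9], [-0.5, -0.4], [-0.8, -1.8], [0.2, -3.3], [1.1, 0.3], [0.8, 0.7], [-0.5, -0.2], [0.1, 0.8], [0.0, -0.1], [-0.1, -0.9], [1.1, -0.1], [-0.2, -0.0]]
origin [0.5746 0.0791 0.    ]
sq [ 0.5779 -0.0345  0.13  ]
handle [ 0.5475 -0.1649  0.086 ]
axis [ 0.5816 -0.1639  0.078 ]
bar [0.4929 0.0877 0.0795]
barend [0.4664 0.0869 0.0749]
goalend [0.5547 0.0894 0.0562]
jawface [0.5758 0.0361 0.066 ]
```

```bash
cat > plan.py <<'E'
import numpy as np,sys
from scipy.spatial.transform import Rotation as R
# usage: plan(cmd pos,yaw,  tgt pos,yaw, n) prints rows in tool axes (vertical tool)
def rot(y): return R.from_euler('xyz',[-90,0,y],degrees=True).as_matrix()
def plan(p0,y0,p1,y1,n):
    p0=np.array(p0);p1=np.array(p1)
    for i in range(n):
        a=y0+(y1-y0)*i/n
        d=rot(a).T@((p1-p0)/n); print(np.round(d,4),'turn y',-(y1-y0)/n)
E
python3 -c "
from plan import *
plan([.227,.501,.2306],65.6,[.437,.087,.2],91.6,10)"
```

```text
[-0.029   0.0031 -0.0362] turn y -2.6
[-0.0306  0.0031 -0.0349] turn y -2.6
[-0.0322  0.0031 -0.0334] turn y -2.6
[-0.0337  0.0031 -0.032 ] turn y -2.6
[-0.0351  0.0031 -0.0304] turn y -2.6
[-0.0364  0.0031 -0.0288] turn y -2.6
[-0.0377  0.0031 -0.0271] turn y -2.6
[-0.0389  0.0031 -0.0253] turn y -2.6
[-0.04    0.0031 -0.0236] turn y -2.6
[-0.041   0.0031 -0.0217] turn y -2.6
```

>>> {"name": "arm_command", "arguments": {"steps": "0 -0.029 0.003 -0.036 0 -2.6 0;0 -0.0305 0.003 -0.035 0 -2.6 0;0 -0.032 0.003 -0.0335 0 -2.6 0;0 -0.0335 0.003 -0.032 0 -2.6 0;0 -0.035 0.003 -0.0305 0 -2.6 0;0 -0.0365 0.003 -0.029 0 -2.6 0;0 -0.0375 0.003 -0.027 0 -2.6 0;0 -0.039 0.003 -0.0255 0 -2.6 0;0 -0.040 0.003 -0.0235 0 -2.6 0;0 -0.041 0.003 -0.0215 0 -2.6 0", "grip_force": 20}}

```text
t: 1.4
tool_pos: [0.4379, 0.086, 0.2011]
ee_rot: [-90.0, -0.0, 91.7]
wrist_force: [0.4, 0.3, -0.1]
grip_width: 0.004
```

Run:
```python
from h import *
st=get_state();print(st['t'],st['tool_pos'],st['ee_rot'],st['joints'],st['wrist_force'],st['grip_width'])
im=get_image('wrist');cv2.imwrite('pics/w1.png',im)
from fit import *
p=np.load('p.npy')
pts=[ch(30,25,0),ch(30,-25,0),ch(-23,25,22),ch(27,25,22),ch(p[7]-25,p[8]-15,20),ch(p[7]-25,p[8]+15,20),ch(p[7]+25,p[8]-15,20),ch(p[7]+25,p[8]+15,20),(-15,p[4]+21,150),(15,p[4]+21,150),(-15,p[4]-24,150),(-23,p[3],85),(23,p[3],85)]
uv=wproj(np.array([w(p,v) for v in pts]),st);print(uv.round(0).tolist())
k=im.copy()
for a in uv: cv2.circle(k,(int(round(a[0])),int(round(a[1]))),2,(0,0,255),1)
crop(k,'pics/w1o.png',0,0,512,384,1.5)
```

```text
1.4 [0.43792964 0.08598686 0.2011067 ] [-9.00020778e+01 -3.30151448e-03  9.16834893e+01] [ 1.11067646e+01 -9.69214289e+00 -7.45734699e+00  9.22322056e+01
  2.91676730e-03  9.42327542e+00] [ 0.36084676  0.34785697 -0.14834683] 0.0036905433053009847
[[276.0, 305.0], [236.0, 305.0], [280.0, 290.0], [277.0, 317.0], [236.0, 224.0], [269.0, 224.0], [238.0, 264.0], [268.0, 264.0], [142.0, 332.0], [148.0, 353.0], [100.0, 326.0], [202.0, 289.0], [206.0, 321.0]]
```

View pics/w1o.png

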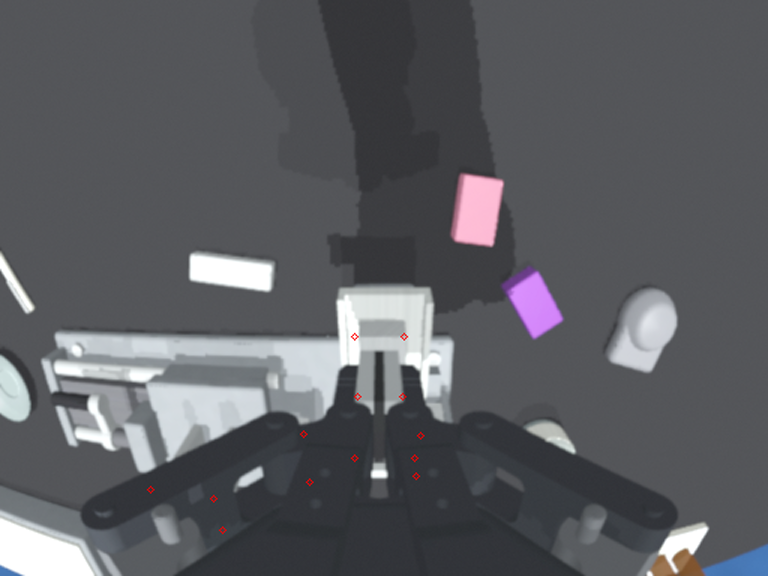

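Run:
```python
from h import *
st=get_state()
for t,wp,z in [((181,273.5),(478,210),.01),((259,252),(232,271),.014)]:
    print('top',back('top',t,z),'wr',wback(np.array(wp)/1.5,z,st))
crop('pics/scene0.png','pics/sc3.png',240,150,70,75,8)
# base corners
print(back('top',(187,228.8),0.02),back('top',(339,226),.02))
print('wr',wback(np.array((452,340))/1.5,.02,st),wback(np.array((60,333))/1.5,.02,st))
print('chute end',back('top',(180+318/8,170+672/8),.078+.009),wback(np.array((433,290))/1.5,.087,st),wback(np.array((339,290))/1.5,.087,st))
```

```text
top [0.39830982 0.15828328 0.01      ] wr [0.40323032 0.15626407 0.01      ]
top [ 0.45269408 -0.03514562  0.014     ] wr [ 0.45536994 -0.0336955   0.014     ]
[0.50865463 0.14508108 0.02      ] [ 0.51861188 -0.23474709  0.02      ]
wr [0.50583428 0.14214897 0.02      ] [ 0.5181947  -0.22220919  0.02      ]
chute end [0.44725257 0.05749942 0.087     ] [0.44387392 0.1149676  0.087     ] [0.44551186 0.05837291 0.087     ]
```

Run:
```python
from h import *
crop('pics/w1.png','pics/w1c.png',210,180,90,80,8)
```

```text
(no output)
```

View pics/w1c.png

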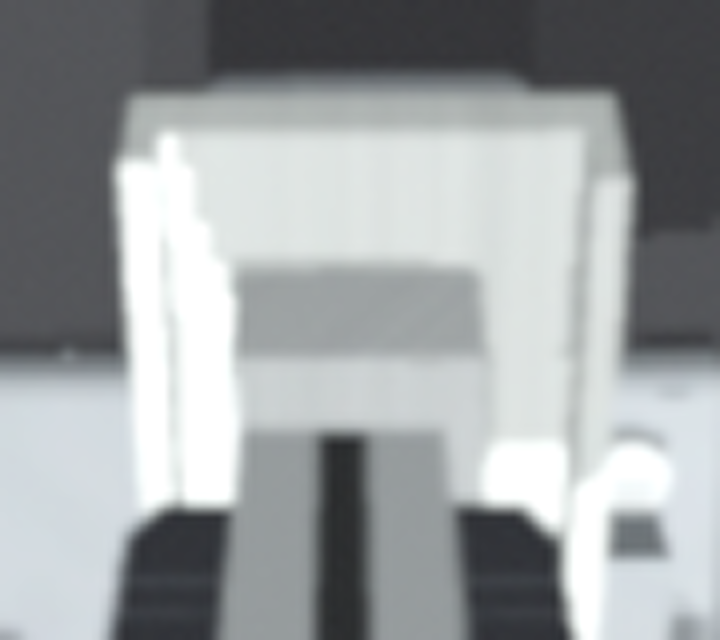

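>>> {"name": "arm_command", "arguments": {"steps": "0 0.001 0.03 -0.001 0 0 0;0 0.001 0.03 -0.001 0 0 0;0 0 0.03 -0.001 0 0 0;0 0 0.025 -0.001 0 0 0;0 0 0.0017 -0.008 0 0 0;0 0 0.0021 -0.01 0 0 0;0 0 0.0021 -0.01 0 0 0;0 0 0.0021 -0.01 0 0 0;0 0 0.0021 -0.01 0 0 0;0 0 0.0021 -0.01 0 0 0"}}

```text
t: 2.7
tool_pos: [0.5002, 0.0912, 0.0741]
ee_rot: [-90.0, -0.0, 91.6]
wrist_force: [-1.2, 0.3, 0.7]
grip_width: -0.004
```

Run:
```python
from h import *
st=get_state();print(st['t'],st['tool_pos'],st['ee_rot'],st['wrist_force'])
im=get_image('wrist');crop(im,'pics/w2.png',160,120,190,140,4)
im=get_image('top');crop(im,'pics/t2.png',180,165,90,95,6)
```

```text
2.7 [0.50018641 0.0912394  0.07406926] [-9.00038268e+01 -3.56057628e-05  9.16028749e+01] [-1.19401534  0.32092635  0.67663763]
```

View pics/w2.png

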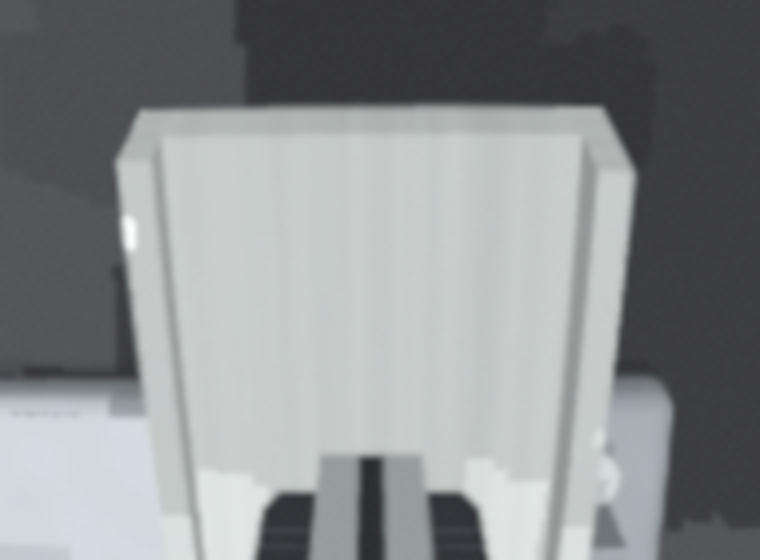

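View pics/t2.png

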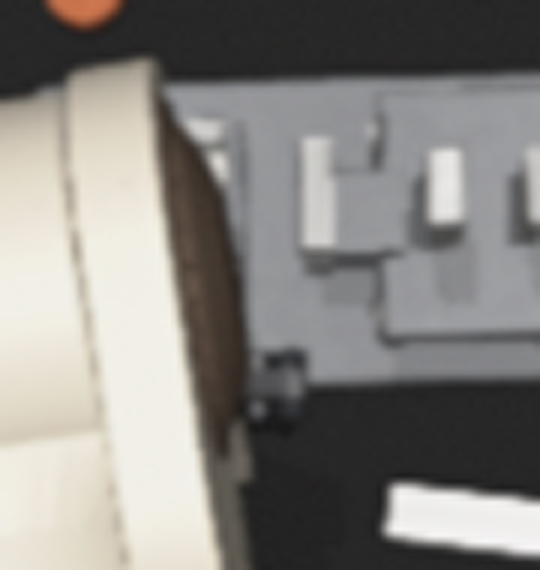

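>>> {"name": "arm_command", "arguments": {"steps": "0 0 0.0017 -0.008 0 0 0;0 0 0.0017 -0.008 0 0 0;0 0 0.0017 -0.008 0 0 0;0 0 0.0017 -0.008 0 0 0;0 0 0.0005 -0.0025 0 0 0;0 0 0.0005 -0.0025 0 0 0;0 0 0.0005 -0.0025 0 0 0;0 0 0.0005 -0.0025 0 0 0;0 0 0.0005 -0.0025 0 0 0;0 0 0 0 0 0 0"}}

```text
t: 4.05
tool_pos: [0.5442, 0.0924, 0.0648]
ee_rot: [-90.0, 0.0, 91.6]
wrist_force: [-0.4, 0.6, -0.5]
grip_width: 0.003
```

>>> {"name": "arm_command", "arguments": {"steps": "0 0 0.0003 -0.0015 0 0 0;0 0 0.0003 -0.0015 0 0 0;0 0 0 0 0 0 0;0 0 0 0 0 0 0;0 0 0 0 0 0 0;0 0 0 0 0 0 0;0 0 0 0 0 0 0;0 0 0 0 0 0 0;0 0 0 0 0 0 0;0 0 0 0 0 0 0"}}

```text
t: 5.3
tool_pos: [0.5453, 0.0925, 0.0645]
ee_rot: [-89.8, 0.0, 91.6]
wrist_force: [-10.9, -0.6, 8.6]
grip_width: -0.002
```

Run:
```python
from h import *
st=get_state();print(st['t'],st['tool_pos'],st['wrist_force'])
im=get_image('scene');crop(im,'pics/s3.png',230,145,90,80,8)
```

```text
5.3 [0.54527975 0.09246011 0.06450484] [-10.87179148  -0.60889277   8.63994006]
```

View pics/s3.png

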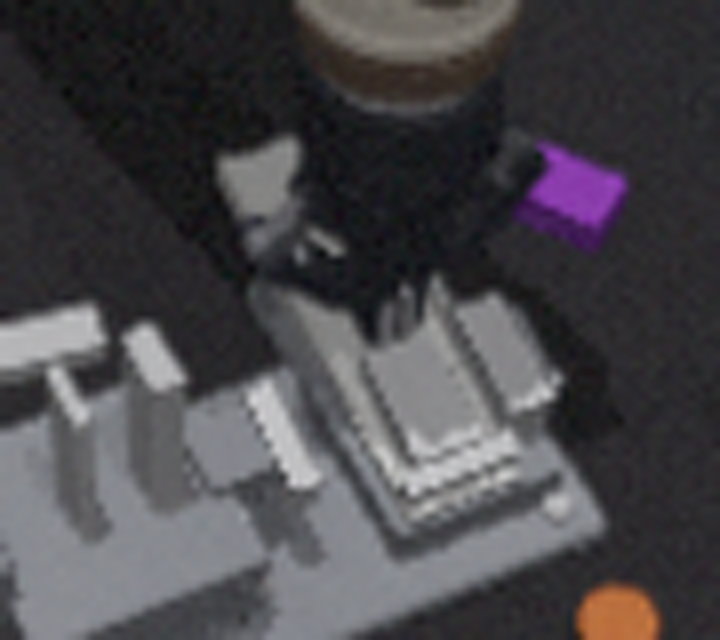

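>>> {"name": "arm_command", "arguments": {"steps": "0 0 -0.0013 0.006 0 0 0;0 0 -0.0013 0.006 0 0 0;0 0 -0.033 0 0 0 0;0 0 -0.033 0 0 0 0;0 0 -0.033 0 0 0 0;0 0 -0.033 0 0 0 0;1 -0.0302 0 -0.0098 0 0 0;1 -0.0302 0 -0.0098 0 0 0;1 -0.0302 0 -0.0098 0 0 0;1 -0.0302 0 -0.0098 0 0 0"}}

```text
t: 6.6
tool_pos: [0.5777, -0.0284, 0.199]
ee_rot: [-90.0, 0.0, 91.6]
wrist_force: [0.5, -0.5, 0.1]
grip_width: 0.843
```

Run:
```python
from h import *
from fit import *
st=get_state();print(st['t'],st['tool_pos'],st['ee_rot'],st['wrist_force'],st['joints'],st['grip_width'])
im=get_image('wrist');cv2.imwrite('pics/w4.png',im)
p=np.load('p.npy')
pts=[(-15,p[4]+21,150),(15,p[4]+21,150),(-15,p[4]-24,150),(15,p[4]-24,150),(-23,p[3],85),(23,p[3],85),ch(5-25,0,20),ch(30,-25,0),ch(-30,-25,0)]
uv=wproj(np.array([w(p,v) for v in pts]),st);print(uv.round(0).tolist())
k=im.copy()
for a in uv: cv2.circle(k,(int(round(a[0])),int(round(a[1]))),2,(0,0,255),1)
crop(k,'pics/w4o.png',0,0,512,384,1.5)
im=get_image('top');cv2.imwrite('pics/t4.png',im);crop(im,'pics/t4c.png',180,165,150,80,5)
```

```text
6.6 [ 0.57774731 -0.02838971  0.19896803] [-9.00380621e+01  4.52609640e-03  9.16103994e+01] [ 0.48000589 -0.48805795  0.13604205] [-2.81239608e+00  8.31715477e+00  1.01402142e+01  9.17847616e+01
 -1.57743175e-03 -4.42279747e+00] 0.8428178440610306
[[275.0, 193.0], [274.0, 233.0], [208.0, 193.0], [210.0, 233.0], [325.0, 163.0], [321.0, 211.0], [379.0, 169.0], [343.0, 203.0], [351.0, 151.0]]
```

View pics/w4o.png

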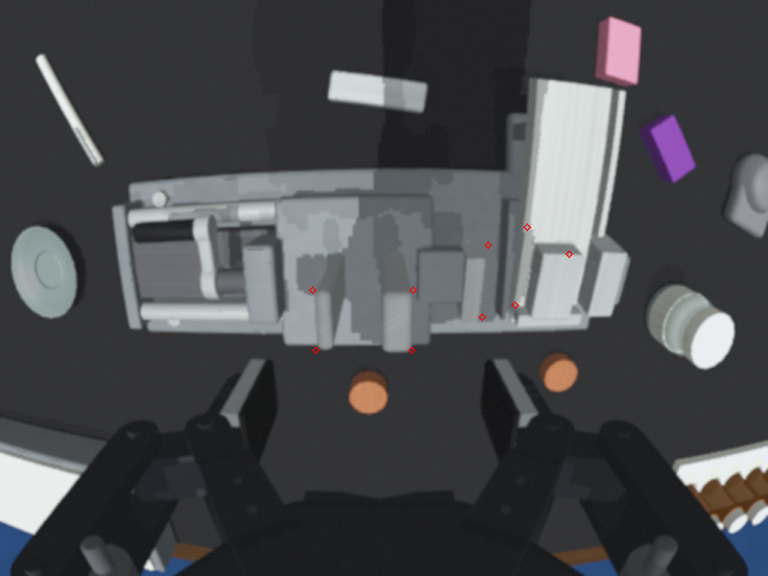

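View pics/t4c.png

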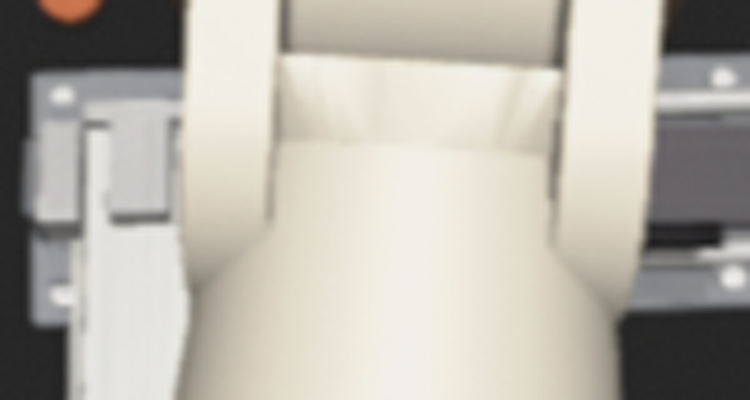

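>>> {"name": "arm_command", "arguments": {"steps": "1 0.0005 0.0228 0 0 0 0;1 0 0.0228 0 0 0 0;1 0 0.0228 0 0 0 0;1 0 0.0228 0 0 0 0;0.5 0 0 0 0 0 0;0 0 0 0 0 0 0;0 0 0 0 0 0 0;0 0 0 0 0 0 0;0 0 0 0 0 0 0;0 0 0 0 0 0 0", "grip_force": 25}}

```text
t: 7.95
tool_pos: [0.5783, -0.0267, 0.1097]
ee_rot: [-90.2, -0.0, 91.6]
wrist_force: [-1.2, -0.3, 6.2]
grip_width: 0.347
```

Run:
```python
from h import *
st=get_state();print(st['t'],st['tool_pos'],st['ee_rot'],st['wrist_force'],st['grip_width'],st['grip_width']*85)
im=get_image('wrist');crop(im,'pics/w5.png',0,0,512,384,1.5)
```

```text
7.95 [ 0.57830095 -0.02673497  0.10969538] [-9.01722030e+01 -2.13932193e-03  9.16226004e+01] [-1.19646623 -0.31984269  6.17836499] 0.34710628176561414 29.5040339500772
```

View pics/w5.png

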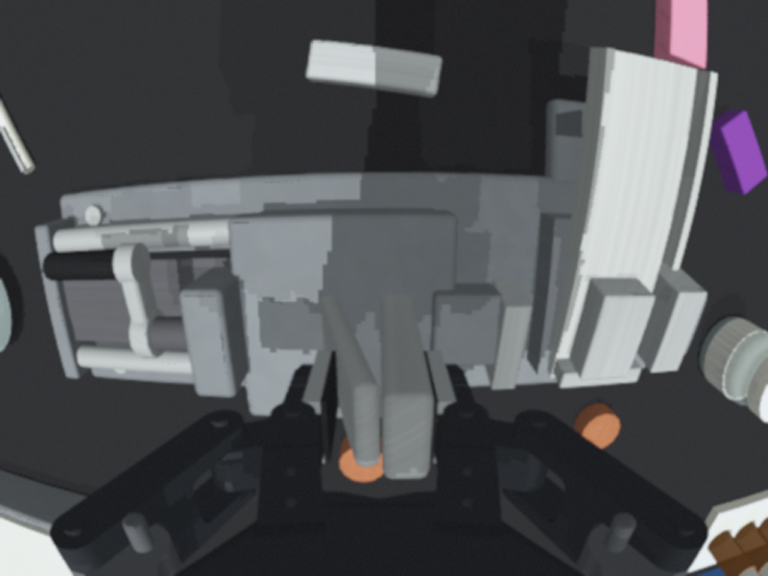

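>>> {"name": "arm_command", "arguments": {"steps": "0 0.005 0 0 0 0 0;0 0.006 0 0 0 0 0;0 0.006 0 0 0 0 0;0 0.006 0 0 0 0 0;0 0.006 0 0 0 0 0;0 0.006 0 0 0 0 0;0 0.005 0 0 0 0 0;0 0.004 0 0 0 0 0;0 0.003 0 0 0 0 0;0 0 0 0 0 0 0"}}

```text
t: 9.25
tool_pos: [0.5767, 0.0201, 0.1097]
ee_rot: [-90.1, 0.0, 91.6]
wrist_force: [-3.4, -0.7, 7.7]
grip_width: 0.344
```

Run:
```python
from h import *
st=get_state();print(st['t'],st['tool_pos'],st['ee_rot'],st['wrist_force'],st['grip_width'],st['grip_width']*85)
im=get_image('wrist');crop(im,'pics/w6.png',0,0,512,384,1.5)
```

```text
9.25 [0.57667477 0.02010608 0.10968017] [-9.01377200e+01  1.79849849e-02  9.16199381e+01] [-3.40383171 -0.7352184   7.66114451] 0.3439689728186786 29.23736268958768
```

View pics/w6.png

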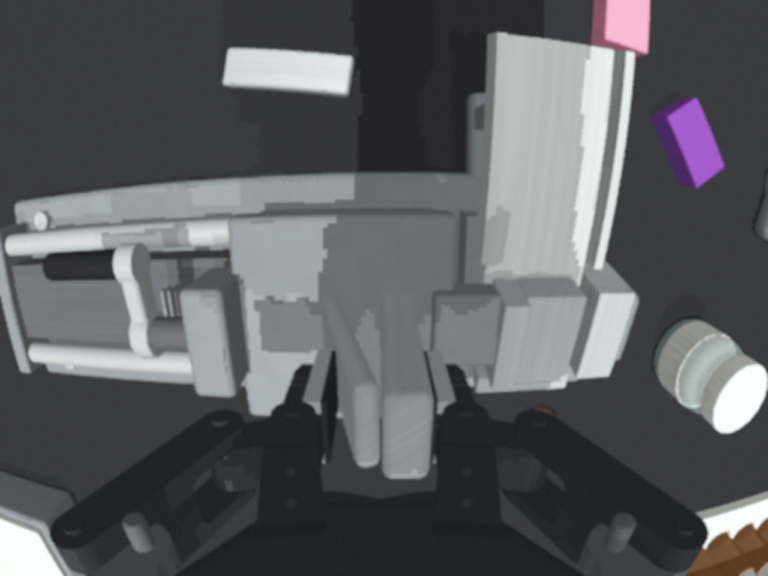

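>>> {"name": "arm_command", "arguments": {"steps": "0 0.002 0 0 0 0 0;0 0.0015 0 0 0 0 0;0 0.001 0 0 0 0 0;0 0.001 0 0 0 0 0;0 0.001 0 0 0 0 0;0 0 0 0 0 0 0;0 0 0 0 0 0 0;0 0 0 0 0 0 0;0 0 0 0 0 0 0;0 0 0 0 0 0 0"}}

```text
t: 10.55
tool_pos: [0.5765, 0.0251, 0.1097]
ee_rot: [-90.1, 0.2, 91.5]
wrist_force: [-3.7, -9.4, 7.8]
grip_width: 0.34
```

>>> {"name": "arm_command", "arguments": {"steps": "1 0 0 0 0 0 0;1 0 0 0 0 0 0;1 0 0 0 0 0 0;1 0 0 0 0 0 0;1 0 -0.02 0 0 0 0;1 0 -0.03 0 0 0 0;1 -0.02 -0.03 0 0 0 0;1 -0.04 -0.02 0.005 0 0 0;1 -0.04 0 0.005 0 0 0;1 -0.04 0 0.005 0 0 0"}}

```text
t: 11.8
tool_pos: [0.5649, -0.1148, 0.208]
ee_rot: [-90.1, -0.0, 91.6]
wrist_force: [0.6, 0.8, -0.2]
grip_width: 1.001
```

Run:
```python
from h import *
st=get_state();print(st['t'],st['tool_pos'],st['ee_rot'],st['wrist_force'],st['grip_width'])
im=get_image('wrist');cv2.imwrite('pics/w7r.png',im);crop(im,'pics/w7.png',0,0,512,384,1.5)
np.save('st7.npy',np.r_[st['tool_pos'],st['ee_rot']])
im=get_image('top');cv2.imwrite('pics/t7.png',im);crop(im,'pics/t7c.png',180,165,150,80,5)
im=get_image('scene');cv2.imwrite('pics/s7.png',im);crop(im,'pics/s7c.png',180,150,130,100,6)
```

```text
11.8 [ 0.56494844 -0.11480342  0.20804002] [-9.00528151e+01 -5.15432488e-03  9.16303488e+01] [ 0.56451002  0.77339556 -0.18999604] 1.0007503403162044
```

View pics/w7.png

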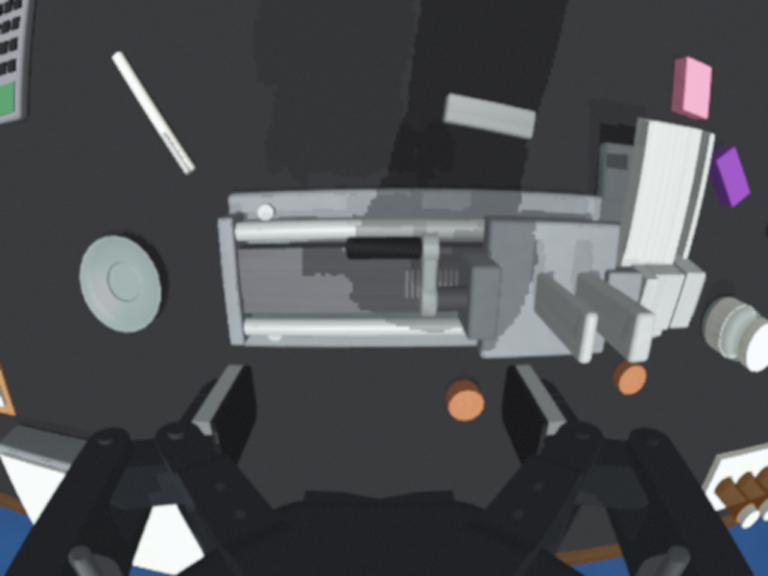

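View pics/s7c.png

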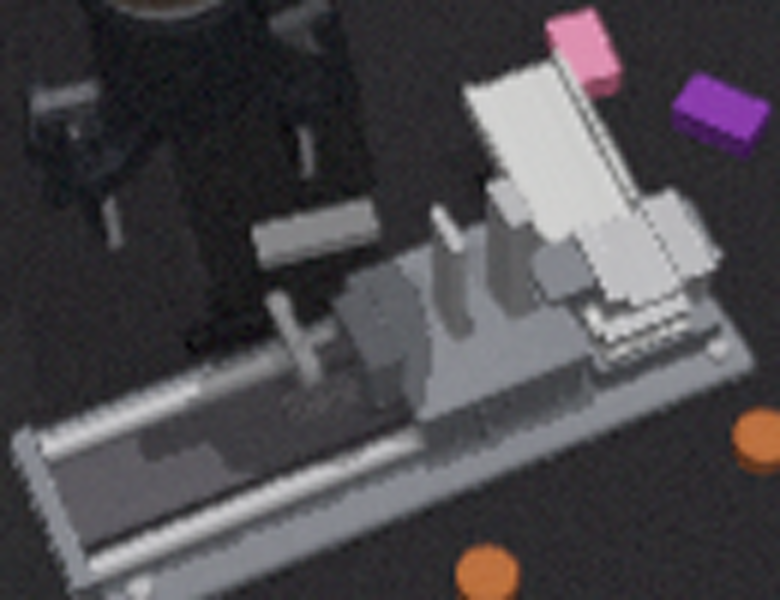

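View pics/t7c.png

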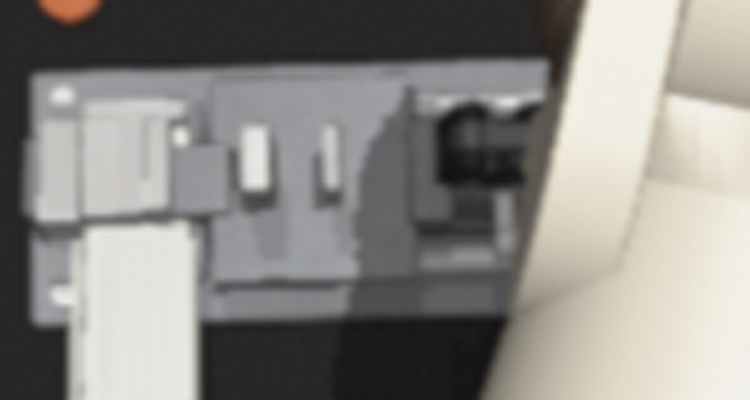

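Run:
```python
from h import *
from fit import *
a=np.load('st7.npy');st={'tool_pos':a[:3],'ee_rot':a[3:]}
print(wback(np.array((383,248))/1.5,.086,st), wback(np.array((346,247))/1.5,.086,st),wback(np.array((421,248))/1.5,.086,st))
crop('pics/w7r.png','pics/w7c.png',210,130,110,110,7)
p=np.load('p.npy')
for th in (.05,.15,.23,.35,.5):
    print(th,wproj(w(p,(-35*np.cos(th),p[5]+52,78+35*np.sin(th))),st)*1.5)
```

```text
[ 0.54645635 -0.11285217  0.086     ] [ 0.54639552 -0.13524111  0.086     ] [ 0.5457604  -0.08982922  0.086     ]
0.05 [[382.86016133 243.78968232]]
0.15 [[382.91000389 245.48987015]]
0.23 [[382.95000856 247.27117455]]
0.35 [[383.00945985 250.63858267]]
0.5 [[383.08118455 255.98442512]]
```

View pics/w7c.png

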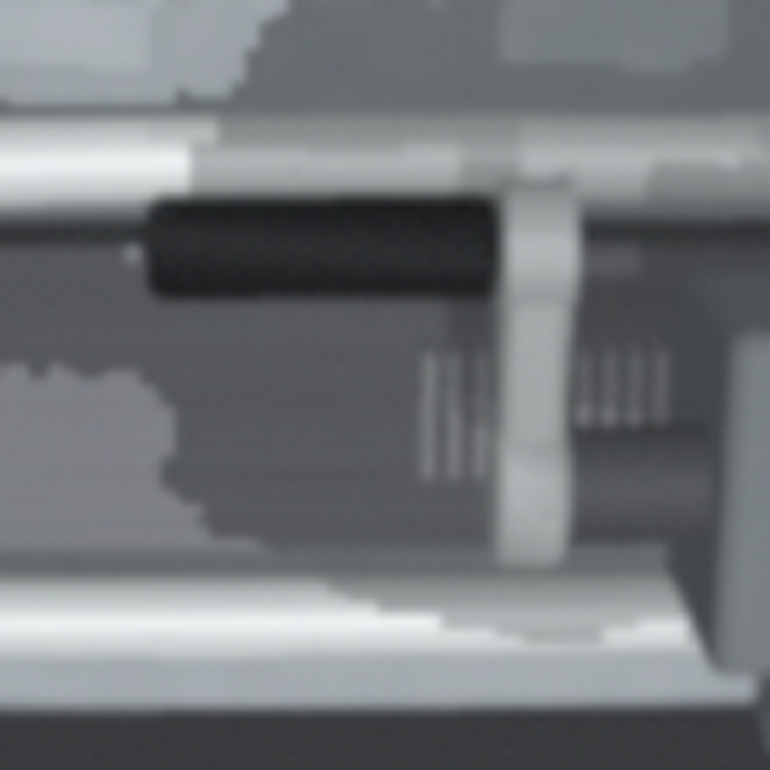

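>>> {"name": "arm_command", "arguments": {"steps": "0.5 0 0 0 0 10 0;0.5 0 0 0 0 10 0;0.5 0 0 0 0 10 0;0.5 0 0 0 0 10 0;0.5 0 0 0 0 10 0;0.5 0 0 0 0 10 0;0.5 0 0 0 0 10 0;0.5 0 0 0 0 10 0;0.5 0 0 0 0 10 0;0.5 -0.019 0.03 -0.001 0 0 0", "grip_force": 40}}

```text
t: 13.2
tool_pos: [0.5476, -0.1143, 0.1789]
ee_rot: [-90.0, -0.2, 1.5]
wrist_force: [-0.2, 0.3, -0.6]
grip_width: 0.497
```

Run:
```python
from h import *
st=get_state();print(st['t'],st['tool_pos'],st['ee_rot'],st['wrist_force'],st['grip_width'],st['joints'])
im=get_image('wrist');cv2.imwrite('pics/w8r.png',im);
uv=wproj([[.546,-.113,.086],[.580,-.112,.078]],st)
for a in uv: cv2.circle(im,(int(round(a[0])),int(round(a[1]))),2,(0,0,255),1)
crop(im,'pics/w8.png',0,0,512,384,1.5)
```

```text
13.2 [ 0.54755927 -0.11434534  0.17889406] [-90.02277277  -0.21948718   1.54626644] [-0.23224634  0.33503883 -0.61533102] 0.497440422673341 [-1.18099570e+01  5.26305879e+00  4.57441278e+00  8.90925427e+01
  2.85455985e-02  7.66438747e+01]
```

View pics/w8.png

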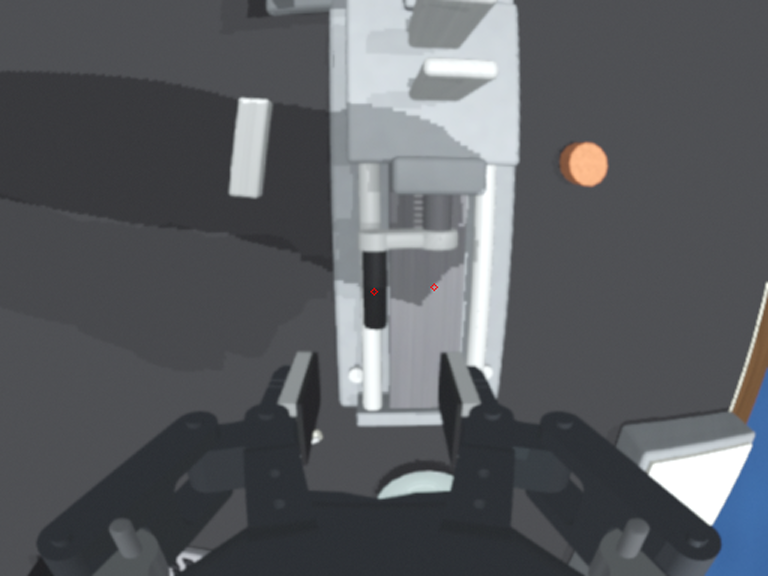

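>>> {"name": "arm_command", "arguments": {"steps": "0.5 -0.001 0.0225 -0.001 0 0 0;0.5 0 0.0225 -0.001 0 0 0;0.5 0 0.0225 0 0 0 0;0.5 0 0.0225 0 0 0 0;0.5 0 0.022 0 0 0 0;0.3 0 0 0 0 0 0;0 0 0 0 0 0 0;0 0 0 0 0 0 0;0 0 0 0 0 0 0;0 0 0 0 0 0 0", "grip_force": 40}}

```text
t: 14.5
tool_pos: [0.5456, -0.1174, 0.0664]
ee_rot: [-90.0, -0.1, 1.6]
wrist_force: [0.7, 2.3, 2.5]
grip_width: 0.148
```

Run:
```python
from h import *
st=get_state();print(st['t'],st['tool_pos'],st['ee_rot'],st['wrist_force'],st['grip_width']*85)
im=get_image('wrist');crop(im,'pics/w9.png',130,60,260,260,2.3)
```

```text
14.5 [ 0.54559462 -0.11736807  0.06641424] [-90.0070227   -0.09306562   1.61042846] [0.70626882 2.32948591 2.53034655] 12.619209237409317
```

View pics/w9.png

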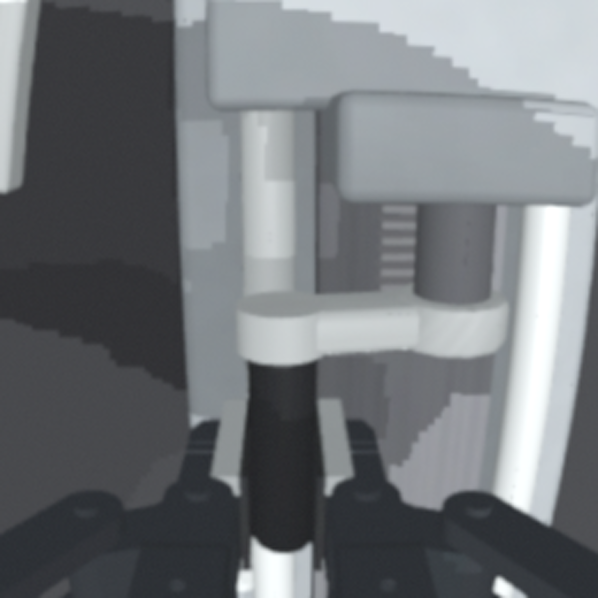

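>>> {"name": "arm_command", "arguments": {"steps": "0 0.0006 -0.002 0 0 0 0;0 0.0006 -0.002 0 0 0 0;0 0.0007 -0.0016 0 0 0 0;0 0 0 0 0 0 0;0 0 0 0 0 0 0;0 0 0 0 0 0 0;0 0 0 0 0 0 0;0 0 0 0 0 0 0;0 0 0 0 0 0 0;0 0 0 0 0 0 0"}}

```text
t: 15.8
tool_pos: [0.5467, -0.1174, 0.0711]
ee_rot: [-90.0, 0.0, 1.6]
wrist_force: [-4.6, 0.6, -2.6]
grip_width: 0.145
```

>>> {"name": "arm_command", "arguments": {"steps": "0 0.0008 -0.002 0 0 0 0;0 0.001 -0.0019 0 0 0 0;0 0.0012 -0.0019 0 0 0 0;0 0.0014 -0.0018 0 0 0 0;0 0 0 0 0 0 0;0 0 0 0 0 0 0;0 0 0 0 0 0 0;0 0 0 0 0 0 0;0 0 0 0 0 0 0;0 0 0 0 0 0 0"}}

```text
t: 17.05
tool_pos: [0.5505, -0.1175, 0.0793]
ee_rot: [-90.0, 0.1, 1.6]
wrist_force: [-9.8, -1.1, 1.8]
grip_width: 0.148
```

>>> {"name": "arm_command", "arguments": {"steps": "0 -0.0002 -0.0015 0 0 0 0;0 0.0012 -0.0017 0 0 0 0;0 0.0014 -0.0016 0 0 0 0;0 0.0014 -0.0015 0 0 0 0;0 0.0013 -0.0013 0 0 0 0;0 0 0 0 0 0 0;0 0 0 0 0 0 0;0 0 0 0 0 0 0;0 0 0 0 0 0 0;0 0 0 0 0 0 0"}}

```text
t: 18.3
tool_pos: [0.5561, -0.1181, 0.0867]
ee_rot: [-90.1, 0.0, 1.6]
wrist_force: [-7.3, -4.5, -0.9]
grip_width: 0.146
```

Run:
```python
from h import *
st=get_state();print(st['t'],st['tool_pos'],st['ee_rot'],st['wrist_force'],st['grip_width']*85)
im=get_image('wrist');crop(im,'pics/w10.png',130,0,260,260,2.3)
im=get_image('scene');crop(im,'pics/s10.png',210,150,100,90,7)
```

```text
18.3 [ 0.55605428 -0.11806629  0.0867027 ] [-9.01088506e+01  4.06817441e-02  1.55741413e+00] [-7.28374534 -4.54542807 -0.89692601] 12.407909023037009
```

View pics/w10.png

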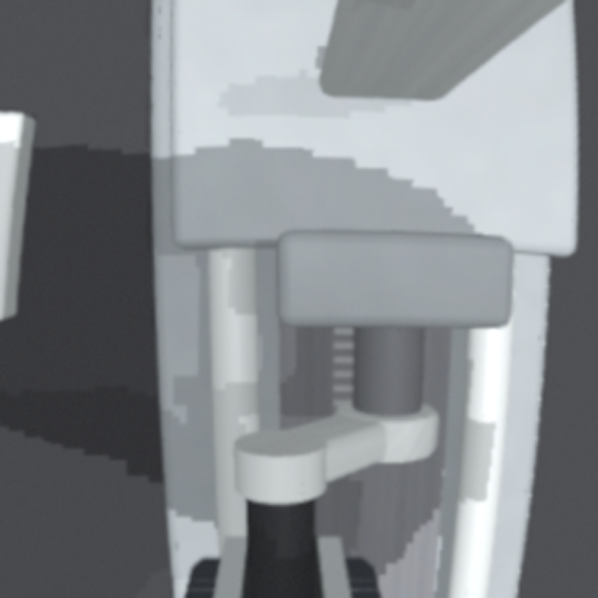

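View pics/s10.png

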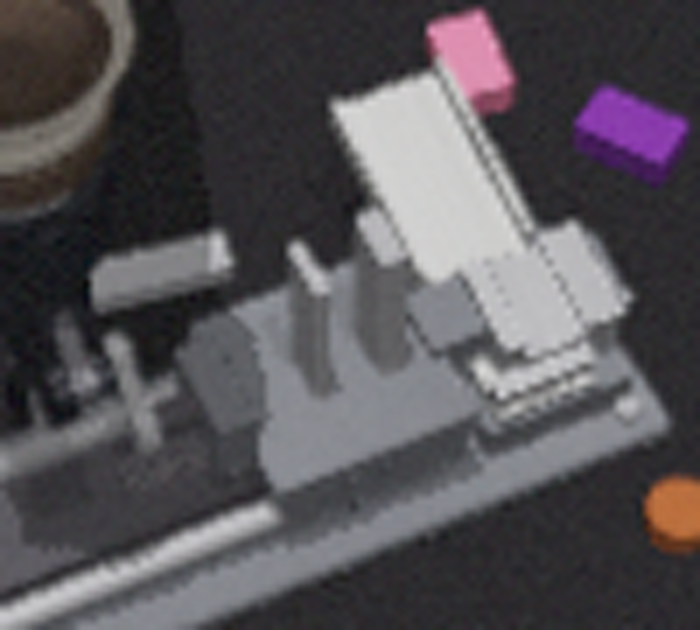

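>>> {"name": "arm_command", "arguments": {"steps": "0 0.0013 -0.0011 -0.0004 0 0 0;0 0.0014 -0.0011 -0.0004 0 0 0;0 0.0015 -0.001 -0.0004 0 0 0;0 0.0015 -0.0009 -0.0004 0 0 0;0 0.0015 -0.0008 -0.0004 0 0 0;0 0 0 0 0 0 0;0 0 0 0 0 0 0;0 0 0 0 0 0 0;0 0 0 0 0 0 0;0 0 0 0 0 0 0"}}

```text
t: 19.65
tool_pos: [0.5624, -0.1187, 0.0913]
ee_rot: [-90.0, 0.2, 1.6]
wrist_force: [-11.5, 0.4, 1.4]
grip_width: 0.15
```

>>> {"name": "arm_command", "arguments": {"steps": "0 0.0012 -0.0006 0 0 0 0;0 0.0012 -0.0004 0 0 0 0;0 0.0012 -0.0003 0 0 0 0;0 0 0 0 0 0 0;0 0 0 0 0 0 0;0 0 0 0 0 0 0;0 0 0 0 0 0 0;0 0 0 0 0 0 0;0 0 0 0 0 0 0;0 0 0 0 0 0 0"}}

```text
t: 20.9
tool_pos: [0.5656, -0.119, 0.0929]
ee_rot: [-90.0, 0.2, 1.6]
wrist_force: [-15.1, -0.3, 3.9]
grip_width: 0.149
```

>>> {"name": "arm_command", "arguments": {"steps": "0 0.0012 -0.0012 0 0 0 0;0 0.0012 -0.001 0 0 0 0;0 0.0012 -0.0004 0 0 0 0;0 0.0012 -0.0002 0 0 0 0;0 0 0 0 0 0 0;0 0 0 0 0 0 0;0 0 0 0 0 0 0;0 0 0 0 0 0 0;0 0 0 0 0 0 0;0 0 0 0 0 0 0"}}

```text
t: 22.15
tool_pos: [0.57, -0.1191, 0.0949]
ee_rot: [-90.0, 0.3, 1.6]
wrist_force: [-14.2, -3.1, -0.6]
grip_width: 0.146
```

Run:
```python
from h import *
st=get_state();print(st['t'],st['tool_pos'],st['ee_rot'],st['wrist_force'],st['ft_torque'],st['grip_width']*85)
im=get_image('wrist');crop(im,'pics/w11.png',130,0,260,260,2.3)
im=get_image('scene');crop(im,'pics/s11.png',210,150,100,90,7)
```

```text
22.15 [ 0.57000628 -0.11907058  0.0949248 ] [-90.0324751    0.26080765   1.57278467] [-14.1955061   -3.07130217  -0.62326018] [-0.47632789  2.77652631  0.18605182] 12.410193530950226
```

View pics/w11.png

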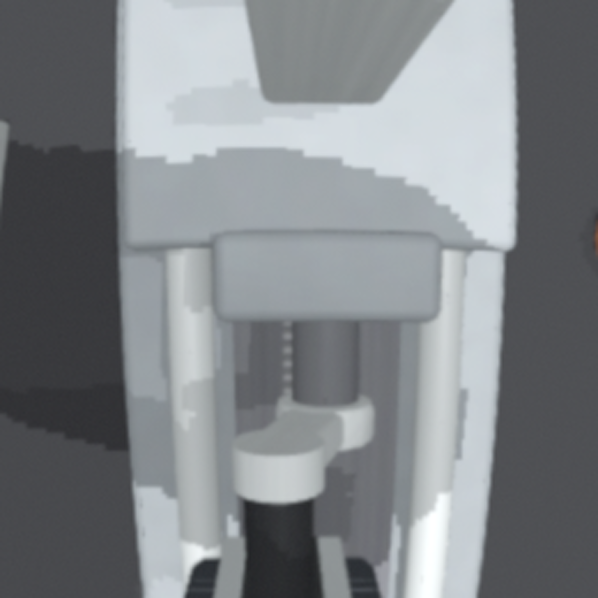

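View pics/s11.png

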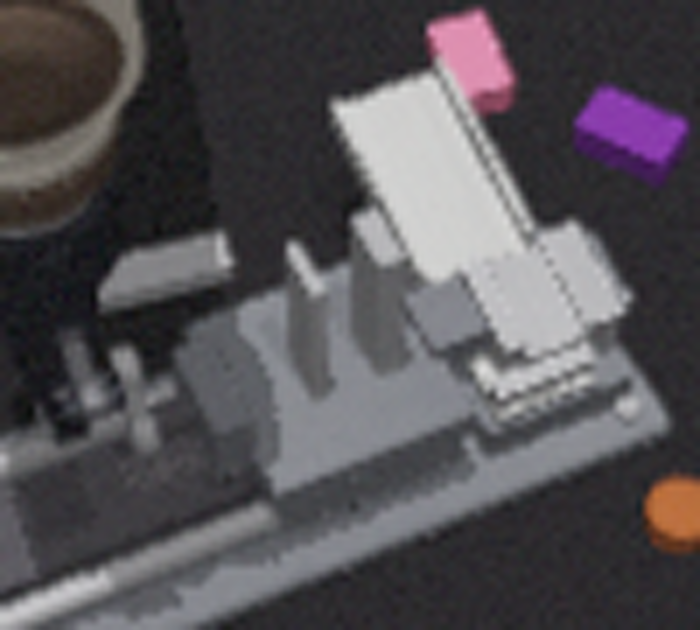

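>>> {"name": "arm_command", "arguments": {"steps": "0 0.0012 0 -0.0003 0 0 0;0 0.0012 0 -0.0003 0 0 0;0 0.0012 0 -0.0002 0 0 0;0 0.0012 0 -0.0002 0 0 0;0 0 0 0 0 0 0;0 0 0 0 0 0 0;0 0 0 0 0 0 0;0 0 0 0 0 0 0;0 0 0 0 0 0 0;0 0 0 0 0 0 0"}}

```text
t: 23.5
tool_pos: [0.5747, -0.1195, 0.0957]
ee_rot: [-90.0, 0.2, 1.6]
wrist_force: [-17.2, 0.8, 5.9]
grip_width: 0.146
```

Run:
```python
from h import *
im=get_image('scene');crop(im,'pics/s12.png',210,150,100,90,7)
cv2.imwrite('pics/s12r.png',im)
s7=cv2.imread('pics/s7.png');crop(s7,'pics/s7d.png',210,150,100,90,7)
def patch(f,b): 
    return cv2.cvtColor(cv2.imread(f),cv2.COLOR_BGR2GRAY)
B={'post/lever':(270,200,170,200),'stopjaw':(520,200,130,200),'handlearm':(95,320,80,140)}
ref=patch('pics/s10.png',0)
for n,(x,y,w_,h_) in B.items():
    t=ref[y:y+h_,x:x+w_]
    for f in ('s7d','s10','s11','s12'):
        g=patch(f'pics/{f}.png',0); m=cv2.matchTemplate(g[max(0,y-30):y+h_+30,x-30:x+w_+30],t,cv2.TM_CCOEFF_NORMED);_,v,_,l=cv2.minMaxLoc(m);print(n,f,round(v,3),(l[0]-30)/7,(l[1]-30)/7)
```

```text
post/lever s7d 0.974 0.42857142857142855 -0.14285714285714285
post/lever s10 1.0 0.0 0.0
post/lever s11 0.986 -0.2857142857142857 0.14285714285714285
post/lever s12 0.979 -0.42857142857142855 0.14285714285714285
stopjaw s7d 0.999 0.0 0.0
stopjaw s10 1.0 0.0 0.0
stopjaw s11 0.999 0.0 0.0
stopjaw s12 0.999 0.0 0.0
handlearm s7d 0.907 -0.14285714285714285 0.2857142857142857
handlearm s10 1.0 0.0 0.0
handlearm s11 0.843 0.2857142857142857 0.42857142857142855
handlearm s12 0.699 0.42857142857142855 0.42857142857142855
```

View pics/s12.png

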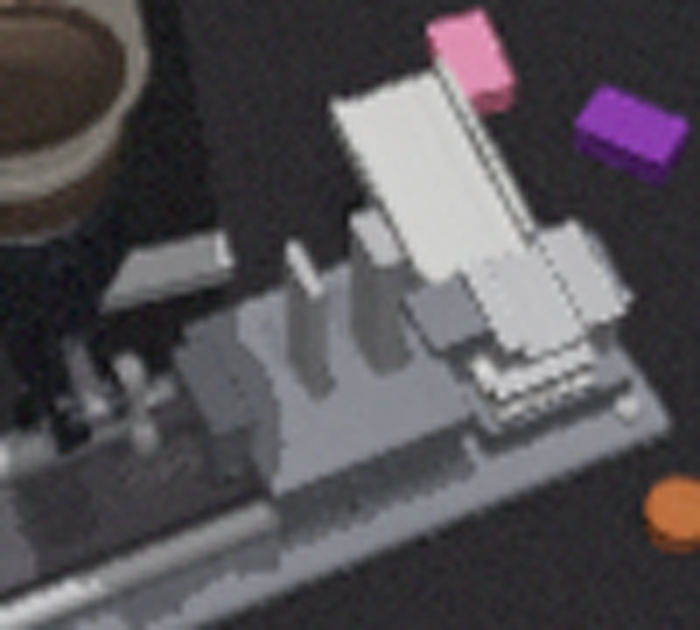

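>>> {"name": "arm_command", "arguments": {"steps": "0 0.0012 0 -0.0002 0 0 0;0 0.0013 0 -0.0002 0 0 0;0 0.0012 0.0001 -0.0002 0 0 0;0 0.0013 0.0001 -0.0001 0 0 0;0 0 0 0 0 0 0;0 0 0 0 0 0 0;0 0 0 0 0 0 0;0 0 0 0 0 0 0;0 0 0 0 0 0 0;0 0 0 0 0 0 0"}}

```text
t: 24.8
tool_pos: [0.5798, -0.1199, 0.0961]
ee_rot: [-90.0, 0.2, 1.6]
wrist_force: [-18.9, 1.8, 9.9]
grip_width: 0.145
```

Run:
```python
from h import *
im=get_image('scene');cv2.imwrite('pics/s13r.png',im)
g=lambda f:cv2.resize(cv2.cvtColor(cv2.imread(f),cv2.COLOR_BGR2GRAY),None,fx=8,fy=8,interpolation=cv2.INTER_CUBIC)
fs=['scene0','s7','s12r','s13r'];G={f:g(f'pics/{f}.png') for f in fs}
from fit import *
p=np.load('p.npy')
def loc(f,pt):
    return proj('scene',w(p,pt))[0]
# template lever top & post top from s7
for n,(x,y,ww,hh) in {'lever':(249,181,9,11),'post':(258,177,10,12)}.items():
    t=G['s7'][y*8:(y+hh)*8,x*8:(x+ww)*8]
    for f in fs:
        x0,y0,x1,y1=(225,175,275,205) if f=='scene0' else (x-4,y-4,x+ww+4,y+hh+4)
        m=cv2.matchTemplate(G[f][y0*8:y1*8,x0*8:x1*8],t,cv2.TM_CCOEFF_NORMED);_,v,_,l=cv2.minMaxLoc(m)
        print(n,f,round(v,3),x0+l[0]/8,y0+l[1]/8)
crop(im,'pics/s13.png',225,165,80,70,9)
for c,o in ((52,0),(52,9)): print(c,o,[proj('scene',w(p,(x,p[4]+yy+c,150)))[0].round(2) for x,yy in ((-15,-24+o),(-15,21))])
```

```text
lever scene0 0.881 243.375 182.375
lever s7 1.0 249.0 181.0
lever s12r 0.99 247.875 181.375
lever s13r 0.992 247.75 181.5
post scene0 0.773 258.0 177.5
post s7 1.0 258.0 177.0
post s12r 0.944 257.125 177.25
post s13r 0.934 257.125 177.375
52 0 [array([251.42, 184.51]), array([265.07, 179.32])]
52 9 [array([254.17, 183.47]), array([265.07, 179.32])]
```

View pics/s13.png

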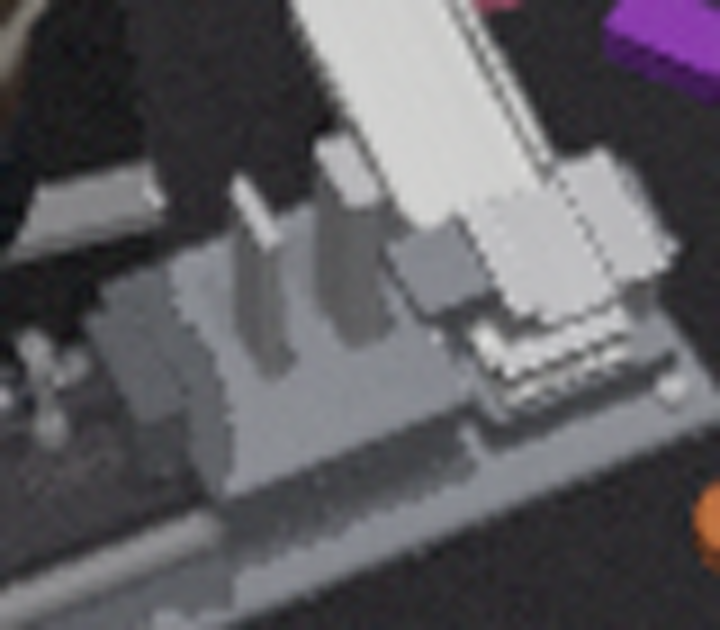

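>>> {"name": "arm_command", "arguments": {"steps": "0 0.0012 -0.0003 0 0 0 0;0 0.0013 -0.0002 0 0 0 0;0 0.0012 0 0 0 0 0;0 0.0013 0.0002 0 0 0 0;0 0 0 0 0 0 0;0 0 0 0 0 0 0;0 0 0 0 0 0 0;0 0 0 0 0 0 0;0 0 0 0 0 0 0;0 0 0 0 0 0 0"}}

```text
t: 26.1
tool_pos: [0.5844, -0.12, 0.096]
ee_rot: [-90.0, 0.3, 1.6]
wrist_force: [-20.3, 0.7, 8.2]
grip_width: 0.149
```

Run:
```python
from h import *
st=get_state();print(st['t'],st['tool_pos'],st['ee_rot'],st['wrist_force'],st['ft_torque'])
im=get_image('scene');cv2.imwrite('pics/s14r.png',im)
g=lambda f:cv2.resize(cv2.cvtColor(cv2.imread(f),cv2.COLOR_BGR2GRAY),None,fx=8,fy=8,interpolation=cv2.INTER_CUBIC)
fs=['s7','s12r','s13r','s14r'];G={f:g(f'pics/{f}.png') for f in fs}
for n,(x,y,ww,hh) in {'lever':(248,181,9,11),'post':(257,177,10,12),'carr':(250,190,25,20),'bar':(275,180,20,20)}.items():
    t=G['s13r'][y*8:(y+hh)*8,x*8:(x+ww)*8]
    for f in fs:
        x0,y0,x1,y1=(x-4,y-4,x+ww+4,y+hh+4)
        m=cv2.matchTemplate(G[f][y0*8:y1*8,x0*8:x1*8],t,cv2.TM_CCOEFF_NORMED);_,v,_,l=cv2.minMaxLoc(m)
        print(n,f,round(v,3),x0+l[0]/8,y0+l[1]/8)
```

```text
26.1 [ 0.58436766 -0.11997252  0.0960187 ] [-89.99900837   0.27407304   1.59166151] [-20.28147432   0.67539683   8.23037176] [0.07134993 3.89809177 0.36042944]
lever s7 0.992 249.25 180.5
lever s12r 0.994 248.125 181.0
lever s13r 1.0 248.0 181.0
lever s14r 0.995 247.875 181.125
post s7 0.935 257.875 176.625
post s12r 0.996 257.125 177.0
post s13r 1.0 257.0 177.0
post s14r 0.996 256.875 177.0
carr s7 0.903 251.125 189.75
carr s12r 0.985 250.125 190.0
carr s13r 1.0 250.0 190.0
carr s14r 0.981 250.0 190.125
bar s7 0.985 274.875 180.125
bar s12r 0.999 275.0 180.0
bar s13r 1.0 275.0 180.0
bar s14r 0.999 275.0 180.0
```

>>> {"name": "arm_command", "arguments": {"steps": "0 0.0014 0.0001 0 0 0 0;0 0.0014 0.0003 0 0 0 0;0 0.0014 0.0004 0 0 0 0;0 0.0013 0.0005 0 0 0 0;0 0 0 0 0 0 0;0 0 0 0 0 0 0;0 0 0 0 0 0 0;0 0 0 0 0 0 0;0 0 0 0 0 0 0;0 0 0 0 0 0 0"}}

```text
t: 27.4
tool_pos: [0.5898, -0.1202, 0.0951]
ee_rot: [-90.0, 0.3, 1.6]
wrist_force: [-21.6, -2.5, 10.0]
grip_width: 0.147
```

>>> {"name": "arm_command", "arguments": {"steps": "0 -0.0015 0.0005 0 0 0 0;0 -0.0015 0 0 0 0 0;0.2 0 0 0 0 0 0;0.4 0 0 0 0 0 0;0.5 0 0 0 0 0 0;0.5 0 0 0 0 0 0;0.5 0 -0.02 0 0 0 0;0.5 0 -0.03 0 0 0 0;0.5 0 -0.03 0 0 0 0;0.5 0 -0.03 -0.02 0 0 0"}}

```text
t: 28.65
tool_pos: [0.591, -0.1393, 0.2058]
ee_rot: [-90.0, -0.2, 1.7]
wrist_force: [0.6, 0.1, 0.1]
grip_width: 0.501
```

Run:
```python
from h import *
st=get_state();print(st['t'],st['tool_pos'],st['ee_rot'],st['wrist_force'])
im=get_image('wrist');cv2.imwrite('pics/w15r.png',im);crop(im,'pics/w15.png',0,0,512,384,1.5)
im=get_image('scene');cv2.imwrite('pics/s15r.png',im);crop(im,'pics/s15.png',215,160,90,75,8)
g=lambda f:cv2.resize(cv2.cvtColor(cv2.imread(f),cv2.COLOR_BGR2GRAY),None,fx=8,fy=8,interpolation=cv2.INTER_CUBIC)
fs=['s7','s13r','s14r','s15r'];G={f:g(f'pics/{f}.png') for f in fs}
for n,(x,y,ww,hh) in {'lever':(248,181,9,11),'post':(257,177,10,12),'carr':(250,190,25,20),'bar':(275,180,20,20)}.items():
    t=G['s13r'][y*8:(y+hh)*8,x*8:(x+ww)*8]
    for f in fs:
        x0,y0,x1,y1=(x-4,y-4,x+ww+4,y+hh+4)
        m=cv2.matchTemplate(G[f][y0*8:y1*8,x0*8:x1*8],t,cv2.TM_CCOEFF_NORMED);_,v,_,l=cv2.minMaxLoc(m)
        print(n,f,round(v,3),x0+l[0]/8,y0+l[1]/8)
```

```text
28.65 [ 0.59104379 -0.13928799  0.20578392] [-90.02337601  -0.18206635   1.69041087] [0.61290187 0.07799428 0.05949924]
lever s7 0.992 249.25 180.5
lever s13r 1.0 248.0 181.0
lever s14r 0.995 247.875 181.125
lever s15r 0.99 248.75 180.75
post s7 0.935 257.875 176.625
post s13r 1.0 257.0 177.0
post s14r 0.996 256.875 177.0
post s15r 0.969 257.5 176.875
carr s7 0.903 251.125 189.75
carr s13r 1.0 250.0 190.0
carr s14r 0.981 250.0 190.125
carr s15r 0.945 250.5 189.875
bar s7 0.985 274.875 180.125
bar s13r 1.0 275.0 180.0
bar s14r 0.999 275.0 180.0
bar s15r 0.996 275.0 180.0
```

View pics/w15.png

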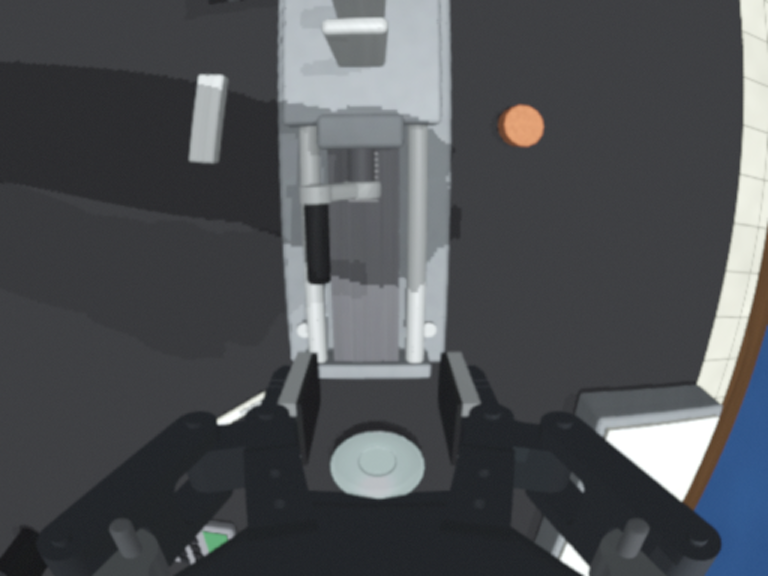

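View pics/s15.png

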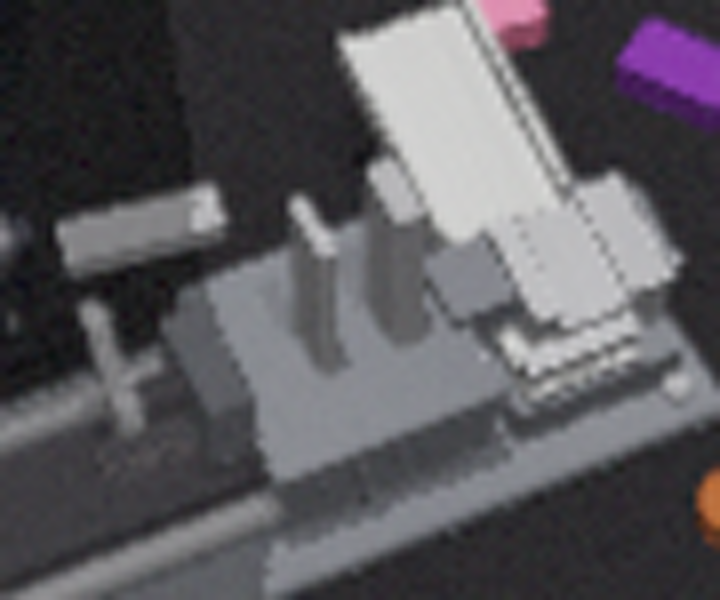

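Run:
```python
from h import *
from fit import *
st=get_state();p=np.load('p.npy')
for th in (0.,.1,.2,.3,.4,.5,.6,.7,.8,1.):
    print(th,[(wproj(w(p,(3-35*np.cos(th)-3,p[5]+49+dy,78+35*np.sin(th))),st)[0]*1.5).round(0).tolist() for dy in(-23,0,23)])
crop('pics/w15r.png','pics/w15c.png',180,0,130,130,6)
```

```text
0.0 [[303.0, 270.0], [301.0, 234.0], [300.0, 198.0]]
0.1 [[302.0, 271.0], [301.0, 235.0], [299.0, 198.0]]
0.2 [[302.0, 273.0], [301.0, 236.0], [299.0, 199.0]]
0.3 [[303.0, 274.0], [301.0, 237.0], [300.0, 199.0]]
0.4 [[304.0, 276.0], [302.0, 238.0], [301.0, 200.0]]
0.5 [[306.0, 277.0], [304.0, 239.0], [302.0, 200.0]]
0.6 [[308.0, 278.0], [306.0, 240.0], [305.0, 201.0]]
0.7 [[311.0, 280.0], [309.0, 241.0], [308.0, 201.0]]
0.8 [[314.0, 281.0], [313.0, 242.0], [311.0, 202.0]]
1.0 [[323.0, 283.0], [321.0, 243.0], [320.0, 202.0]]
```

View pics/w15c.png

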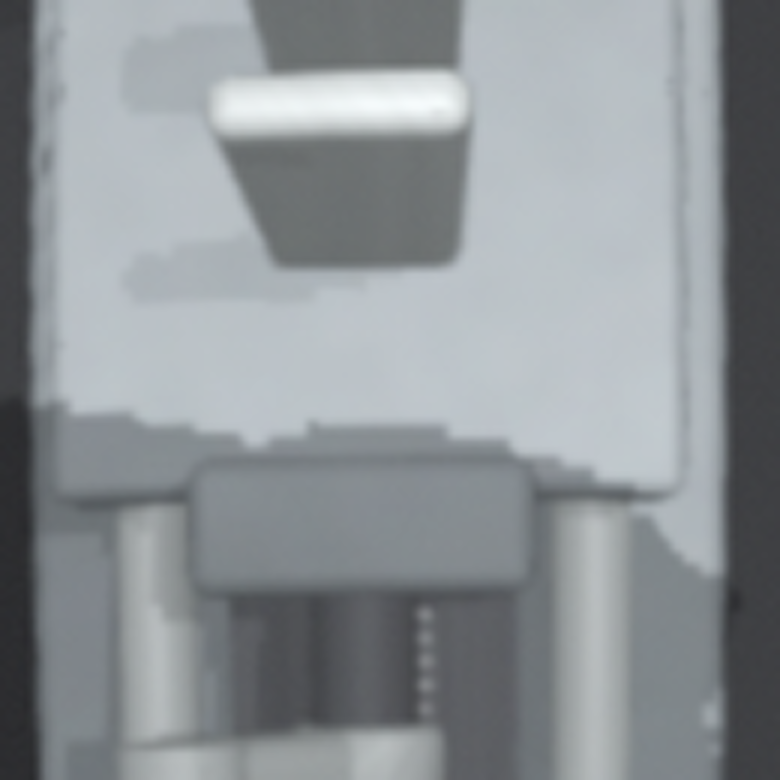

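>>> {"name": "arm_command", "arguments": {"steps": "0.5 -0.016 0.01 0.011 0 0 0;0.5 -0.015 0.02 0.011 0 0 0;0.5 0 0.03 0 0 0 0;0.5 0 0.03 0 0 0 0;0.5 0 0.0268 0 0 0 0;0.5 0 0 0 0 0 0;0 0 0 0 0 0 0;0 0 0 0 0 0 0;0 0 0 0 0 0 0;0 0 0 0 0 0 0", "grip_force": 40}}

```text
t: 30.0
tool_pos: [0.558, -0.1191, 0.0883]
ee_rot: [-90.0, 0.0, 1.6]
wrist_force: [-6.5, -0.8, 3.4]
grip_width: 0.145
```

Run:
```python
from h import *
st=get_state();print(st['t'],st['tool_pos'],st['ee_rot'],st['wrist_force'],st['grip_width']*85)
im=get_image('wrist');crop(im,'pics/w16.png',130,0,260,260,2.3)
```

```text
30.0 [ 0.5579673  -0.1190629   0.08825419] [-9.00453853e+01  7.57939752e-03  1.58595345e+00] [-6.54671293 -0.82003264  3.36871451] 12.294260747954585
```

View pics/w16.png

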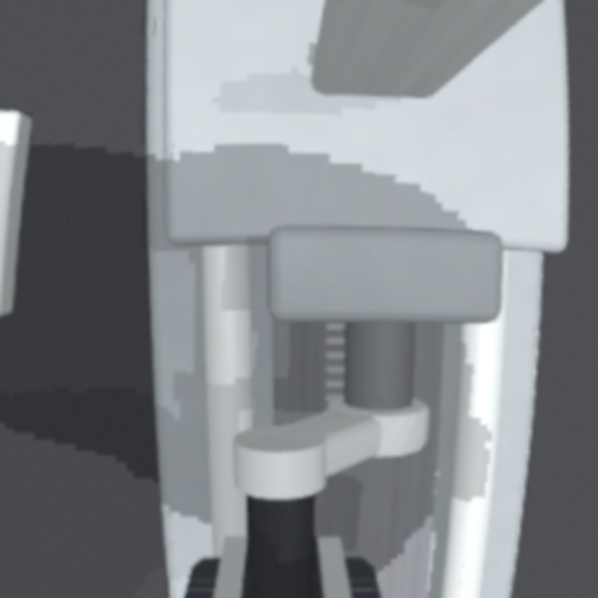

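>>> {"name": "arm_command", "arguments": {"steps": "0 0.0012 -0.0011 0 0 0 0;0 0.0012 -0.001 0 0 0 0;0 0.0012 -0.0009 0 0 0 0;0 0.0007 -0.0005 0 0 0 0;0 0 0 0 0 0 0;0 0 0 0 0 0 0;0 0 0 0 0 0 0;0 0 0 0 0 0 0;0 0 0 0 0 0 0;0 0 0 0 0 0 0"}}

```text
t: 31.3
tool_pos: [0.561, -0.1192, 0.0907]
ee_rot: [-90.1, 0.2, 1.6]
wrist_force: [-9.9, -3.5, -1.1]
grip_width: 0.145
```

Run:
```python
from h import *
im=get_image('scene');cv2.imwrite('pics/s17r.png',im)
a=cv2.imread('pics/scene0.png')[180:215,228:263]
L=[a]+[cv2.imread(f'pics/{f}.png')[174:209,242:277] for f in ('s7','s14r','s17r')]
k=[cv2.resize(x,None,fx=11,fy=11,interpolation=cv2.INTER_CUBIC) for x in L]
cv2.imwrite('pics/cmp.png',cv2.resize(np.vstack([np.hstack(k[:2]),np.hstack(k[2:])]),(770,770))[:,:])
```

```text
(no output)
```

View pics/cmp.png

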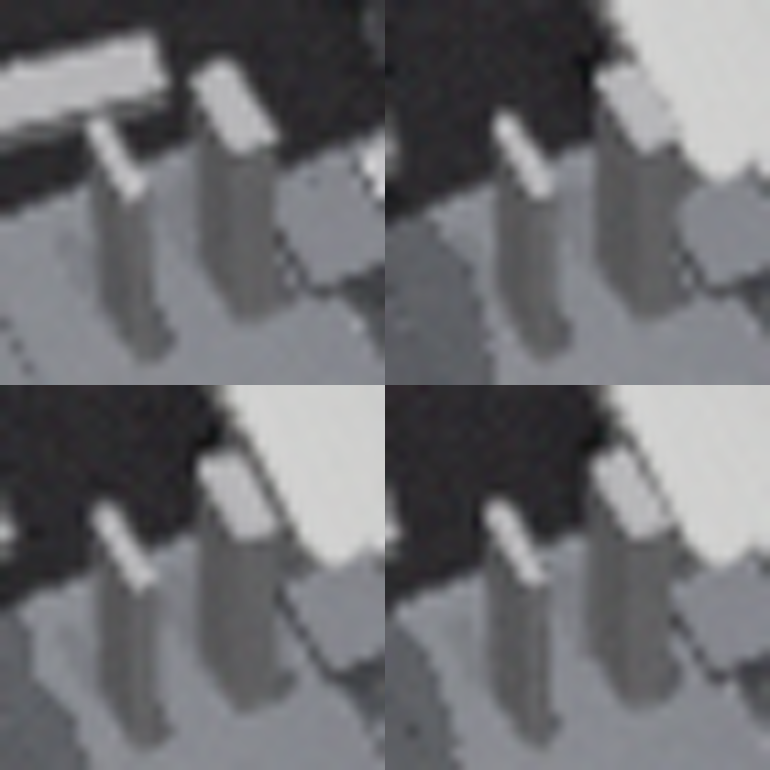

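>>> {"name": "arm_command", "arguments": {"steps": "0 0.0011 -0.0007 0 0 0 0;0 0.0011 -0.0006 0 0 0 0;0 0.0011 -0.0005 0 0 0 0;0 0.0011 -0.0004 0 0 0 0;0 0 0 0 0 0 0;0 0 0 0 0 0 0;0 0 0 0 0 0 0;0 0 0 0 0 0 0;0 0 0 0 0 0 0;0 0 0 0 0 0 0"}}

```text
t: 32.6
tool_pos: [0.565, -0.1194, 0.093]
ee_rot: [-90.1, 0.2, 1.6]
wrist_force: [-12.9, -5.4, 0.5]
grip_width: 0.144
```

>>> {"name": "arm_command", "arguments": {"steps": "0 -0.0003 0.0001 -0.0002 0 0 0;0 -0.0003 0.0001 -0.0002 0 0 0;0 -0.0003 0.0001 -0.0002 0 0 0;0 -0.0003 0.0001 -0.0002 0 0 0;0 -0.0003 0.0001 0 0 0 0;0 -0.0003 0.0002 0 0 0 0;0 0 0 0 0 0 0;0 0 0 0 0 0 0;0 0 0 0 0 0 0;0 0 0 0 0 0 0"}}

```text
t: 33.85
tool_pos: [0.5646, -0.1195, 0.0928]
ee_rot: [-90.0, 0.1, 1.6]
wrist_force: [-6.6, -0.6, 0.6]
grip_width: 0.147
```

>>> {"name": "arm_command", "arguments": {"steps": "0 -0.0003 0.0001 0 0 0 0;0 -0.0003 0.0001 0 0 0 0;0 -0.0003 0.0001 0 0 0 0;0 -0.0002 0.0001 0 0 0 0;0 -0.0002 0.0001 0 0 0 0;0 0 0 0 0 0 0;0 0 0 0 0 0 0;0 0 0 0 0 0 0;0 0 0 0 0 0 0;0 0 0 0 0 0 0"}}

```text
t: 35.1
tool_pos: [0.5635, -0.1195, 0.0922]
ee_rot: [-90.0, 0.0, 1.6]
wrist_force: [-5.9, 0.3, 0.3]
grip_width: 0.148
```

>>> {"name": "arm_command", "arguments": {"steps": "0 -0.0004 0.0002 0 0 0 0;0 -0.0004 0.0002 0 0 0 0;0 -0.0004 0.0003 0 0 0 0;0 -0.0004 0.0003 0 0 0 0;0 -0.0004 0.0003 0 0 0 0;0 -0.0004 0.0003 0 0 0 0;0 -0.0004 0.0003 0 0 0 0;0 -0.0004 0.0003 0 0 0 0;0 0 0 0 0 0 0;0 0 0 0 0 0 0"}}

```text
t: 36.35
tool_pos: [0.5606, -0.1194, 0.0903]
ee_rot: [-90.0, -0.0, 1.6]
wrist_force: [-4.8, 1.3, 0.5]
grip_width: 0.151
```

>>> {"name": "arm_command", "arguments": {"steps": "0 -0.0004 0.0003 0 0 0 0;0 -0.0004 0.0003 0 0 0 0;0 -0.0004 0.0003 0 0 0 0;0 -0.0004 0.0003 0 0 0 0;0 -0.0003 0.0003 0 0 0 0;0 -0.0003 0.0003 0 0 0 0;0 0 0 0 0 0 0;0 0 0 0 0 0 0;0 0 0 0 0 0 0;0 0 0 0 0 0 0"}}

```text
t: 37.6
tool_pos: [0.5586, -0.1193, 0.0887]
ee_rot: [-90.0, -0.0, 1.6]
wrist_force: [-5.7, 2.5, 3.3]
grip_width: 0.145
```

>>> {"name": "arm_command", "arguments": {"steps": "0 -0.0004 0.0003 0 0 0 0;0 0 0 0 0 0 0;0.2 0 0 0 0 0 0;0.35 0 0 0 0 0 0;0.5 0 0 0 0 0 0;0.5 0 0 0 0 0 0;0.5 0 -0.02 0 0 0 0;0.5 0 -0.035 0 0 0 0;0.5 0 -0.035 0 0 0 0;0.5 0 -0.035 -0.02 0 0 0"}}

```text
t: 38.85
tool_pos: [0.5588, -0.1389, 0.2134]
ee_rot: [-90.0, -0.0, 1.7]
wrist_force: [0.7, 0.8, 0.6]
grip_width: 0.499
```

Run:
```python
from h import *
from fit import *
st=get_state();print(st['t'],st['tool_pos'],st['ee_rot'],st['wrist_force'])
im=get_image('wrist');cv2.imwrite('pics/w18r.png',im);crop(im,'pics/w18.png',140,0,260,220,3)
im=get_image('scene');cv2.imwrite('pics/s18r.png',im);crop(im,'pics/s18.png',215,160,90,75,8)
p=np.load('p.npy')
for th in (.5,.6,.7,.8,.9,1.):
    u=[(wproj(w(p,(-35*np.cos(th),p[5]+50+dy,78+35*np.sin(th))),st)[0]) for dy in(-23,0,23)]
    print(th,[((a-[140,0])*3).round(0).tolist() for a in u])
```

```text
38.85 [ 0.55876933 -0.1389365   0.21337309] [-8.99949615e+01 -2.08353836e-02  1.68946179e+00] [0.68952438 0.8020329  0.64188106]
0.5 [[305.0, 557.0], [304.0, 482.0], [304.0, 406.0]]
0.6 [[311.0, 559.0], [310.0, 484.0], [310.0, 407.0]]
0.7 [[318.0, 562.0], [317.0, 486.0], [317.0, 408.0]]
0.8 [[326.0, 564.0], [325.0, 488.0], [325.0, 409.0]]
0.9 [[334.0, 567.0], [334.0, 490.0], [334.0, 410.0]]
1.0 [[344.0, 569.0], [344.0, 491.0], [344.0, 410.0]]
```

View pics/w18.png

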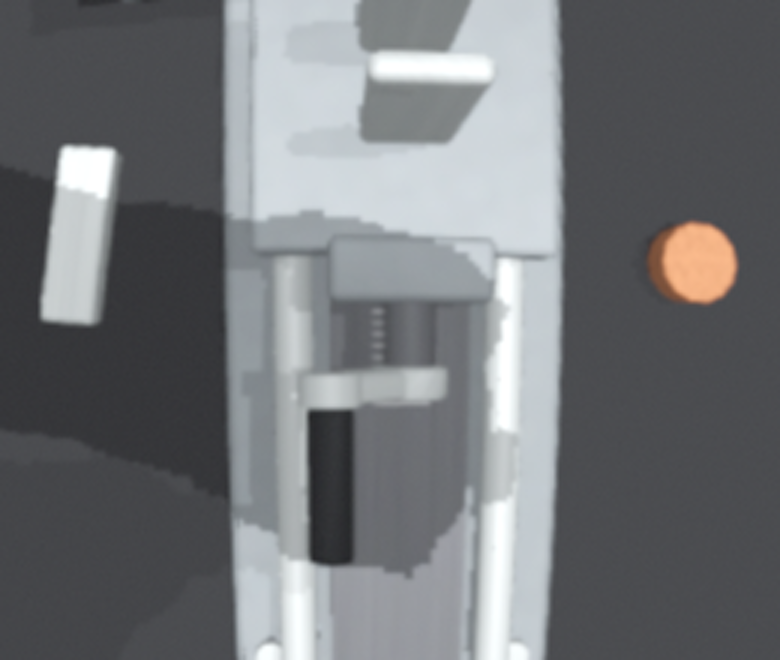

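View pics/s18.png

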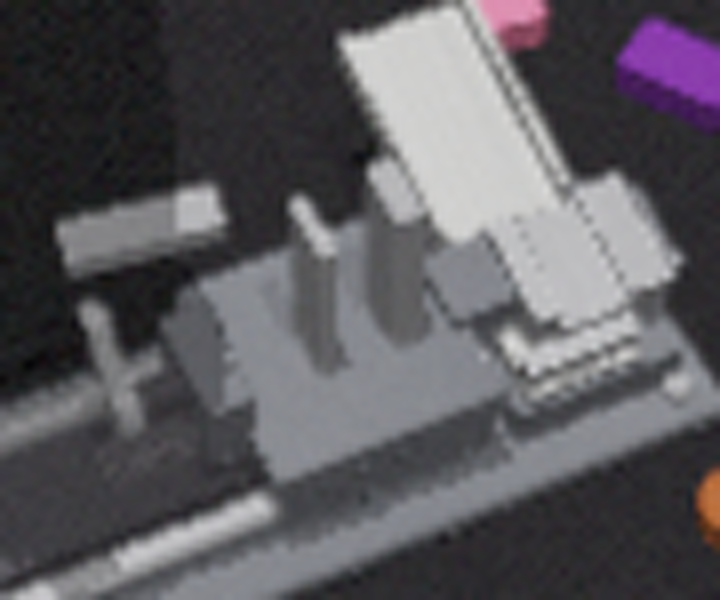

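>>> {"name": "arm_command", "arguments": {"steps": "0.5 -0.03 -0.01 -0.01 0 0 0;0.5 -0.03 -0.01 -0.02 0 0 0;0.5 -0.03 0 -0.02 0 0 0;0.5 -0.03 0 -0.02 0 0 0;0.5 -0.03 0 -0.02 0 0 0;0.5 -0.03 0 -0.02 0 0 0;0.5 -0.03 0 -0.02 0 0 0;0.5 -0.02 0 -0.02 0 0 0;0.5 0 0 0 0 0 0;0.5 0 0 0 0 0 0"}}

```text
t: 40.2
tool_pos: [0.3332, -0.2956, 0.2317]
ee_rot: [-90.0, 0.0, 1.6]
wrist_force: [-0.0, 0.5, -0.2]
grip_width: 0.499
```

Run:
```python
from h import *
st=get_state();print(st['t'],st['tool_pos'],st['wrist_force'])
im=get_image('top');cv2.imwrite('pics/t19.png',im);crop(im,'pics/t19c.png',180,170,100,70,8)
crop(im,'pics/t19f.png',0,0,512,384,1.5)
```

```text
40.2 [ 0.33320173 -0.29561632  0.23167619] [-0.0215855   0.53613524 -0.23029643]
```

View pics/t19c.png

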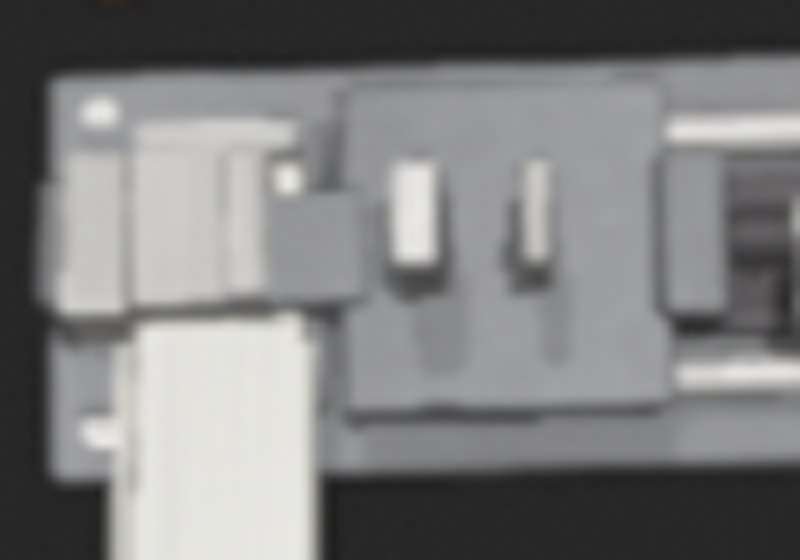

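View pics/t19f.png

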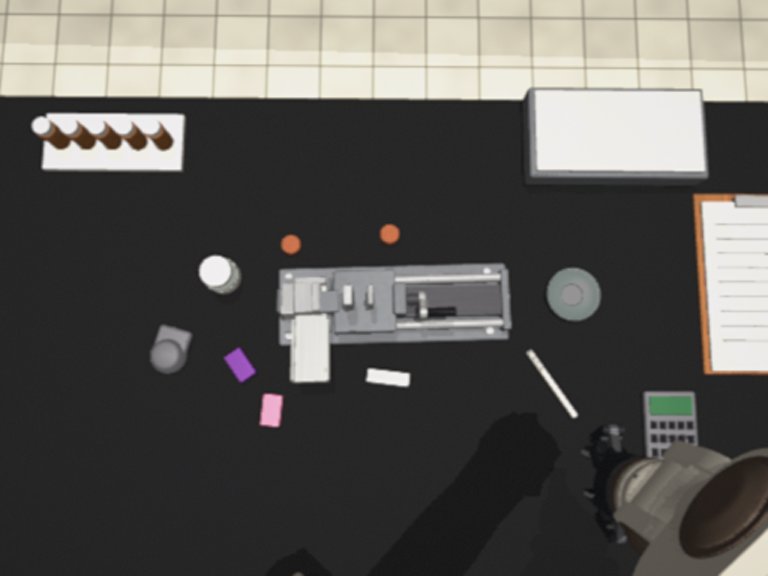

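```bash
python3 -c "
from cell import *
print(finish_job())"
```

```text
the job is handed in; nothing more can be done
None
```

I clamped the bar in the vise and handed the job in at about 40 s. How much clamping force stays on is the one thing I couldn't confirm.

**What I did**
1. I pushed the grey bar down the chute with the closed fingers until it met the stop at about 11 N. It was never lifted.
2. I squeezed the lever against the post and slid the carriage about 52 mm, until the bar met the fixed jaw at about 9 N. Then I let the lever go.
3. I turned the crank until the handle took about 23 N and let go. It sprang back from about 1.85 rad to about 0.9 rad.
4. I gripped the handle again and tightened to about 11 N. I eased off slowly before opening the fingers, and the handle stayed at about 0.87 rad.

**Last checks**
- **Bar:** the final top view shows it against the stop, with no visible gap to either jaw.
- **Lever:** its spacing from the post matches the released position.
- **Bystanders:** they look unmoved, as do the pink and purple look-alikes. The arm is clear and touching nothing.

**Remaining doubt:** the vise gives elastically, so the crank does not hold the full force I applied. On re-tightening, the handle took about 9 N at 1.0 rad, above the 7 N you gave as tight. It then eased back to 0.87 rad when I let go. I estimate turning it further from there would take roughly 6–7 N, but I did not measure that.

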